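# Unload a welded bird from the jig

## Task

Unload the finished steel bird from the weld jig: rock every yellow-handled locating pin from side to side along the jig until it comes free, pull it and drop it in the blue tray; push the red T-handled hex key fully home in the hold-down's screw, only then turn it anticlockwise until the hold-down bar is swung right clear of the plate, and put the key back upright in its own hole. Then lift the bird off and set it down gently and upright on the rubber-topped board with its whole plate on the board; never tip it over or bang it down, and leave the other things on the table alone.

Things in the scene. Friction and masses are not known exactly. Their poses are not given: they have to be found in the camera images.
- jig: fixed grey steel weld jig, 86 mm (x) by 333 mm (y, from -144 to +189) by 46 mm high; origin at its underside, on the middle line, z up. Four pin slots on its middle line (x = 0) at y = -91, -50, +50, +91 mm, 17.5 mm wide, longer in y, so that a pin can lean along y only. The bird's plate lies on its top; the hold-down stands at y = +154 mm.
- holddown (a joint): angle (rad) of the hold-down: a dark steel bar that turns with a cap screw about an upright axis. Near 0 it points along the jig's -y, its toe over the last 10 mm of the plate's +y end; it grows anticlockwise from above (unscrewing), at most 1.9; the plate is free from 0.95. It needs 0.15 N m and stays where it is left. The key has about 0.2 rad of play in it.
- socket_floor (a point): centre of the floor of the hexagon socket in the hold-down's cap screw (silver head about 26 mm across); it turns with the hold-down. The socket is 15 mm across flats and 16 mm deep, its mouth 81 mm above the table, on top of the head; a pair of its flats faces along this point's x axis; z up.
- hexkey_handle (a point): centre of the red handle bar of the T-handled hex key. The bar is 85 mm (x) by 20 mm (y) by 18 mm (z). z points up the shank, from tip to handle. Mass 0.26 kg.
- hexkey_tip (a point): centre of the tip end face of the same key, 121 mm below the handle's centre. The shank is a hexagon 14 mm across flats (a pair of flats faces along x) that ends in a 14 mm ball (ball-end key, last 6 mm).
- stand_hole0 (a point): centre of the mouth of the red key's own hole, a round hole of 20 mm, 42 mm deep, in the top of the fixed wooden key stand (60 mm in x by 140 mm in y by 50 mm high; its middle lies 46 mm from this hole towards -y); z up. The key stands in it on its nose.
- bird_c (a point): centre of the stainless bird's body (gripped part 42 mm wide in y, 46 mm in x, 32 mm high), 42 mm above the underside of the plate it is welded to; beak to -x, y along the plate, z up. The plate is 64 (x) by 244 (y) by 5 mm, with four slots for the pins. 0.5 to 0.85 kg together; top 71 mm above the plate's underside.
- plate_end_a (a point): middle of the plate's end at y = -122 mm, on its underside.
- plate_end_b (a point): middle of the plate's end at y = +122 mm, on its underside.
- board: loose plywood board topped with black rubber, 150 mm (x) by 290 mm (y), top 18 mm above its origin, which is the middle of its underside; z up.
- tray: loose blue steel tray, 165 by 165 mm outside, 42 mm high, 4 mm walls and floor; origin at the middle of its underside, z up.
- pin0_c (a point): mid-height of a locating pin (99 mm tall, 0.14 kg), at first in the jig's slot at y = -91 mm, or absent. z up the pin. Yellow paddle 12 mm thick (x) by 25 mm wide (y, along the jig) by 36 mm high, centre 31.5 mm above this point, foot 16 mm above the bird's plate; below it a 16 mm round shank with a lump of spatter 21 mm wide in y, 29 mm below this point.
- pin1_c (a point): mid-height of a locating pin (99 mm tall, 0.14 kg), at first in the jig's slot at y = -50 mm, or absent. Same as pin0. How the pins bind: crusts of spatter pinch the shank from both y sides, and no straight pull frees it. Leaned along the jig's y by 10 to 14 mm at the paddle (9 degrees, about 10 N), one way and then the other, it pushes the crusts aside for good and lifts out freely.
- pin2_c (a point): mid-height of a locating pin (99 mm tall, 0.14 kg), at first in the jig's slot at y = +50 mm, or absent. Same as pin0.
- pin3_c (a point): mid-height of a locating pin (99 mm tall, 0.14 kg), at first in the jig's slot at y = +91 mm, or absent. Same as pin0.
- tin: paint tin, 104 mm across, 118 mm high; not part of the job. Origin at the middle of its underside.
- tape: black tape measure, 62 by 62 by 34 mm; not part of the job. Origin at the middle of its underside.
- disc: green grinding disc lying flat, 115 mm across, 4 mm thick; not part of the job. Origin at the middle of its underside.
- pliers: locking pliers lying flat, about 190 mm long, 14 mm high; not part of the job. Origin at the middle of its underside.
- cat_head: cast cat's head, 92 mm across, 118 mm high with its ears; not part of the job. Origin at the middle of its underside.
- offcut: upright steel tube offcut, 38 mm across, 90 mm high; not part of the job. Origin at the middle of its underside.
- key10: black T-handled key in the stand's middle hole, top at 105 mm; not part of the job. Origin at the middle of its underside (the key's tip).
- key7: small black T-handled key in the stand's third hole, top at 88 mm; not part of the job. Origin at the middle of its underside (the key's tip).
Mind the look-alikes: they are no part of the job. Several things look just like the part that bears stand_hole0: the one meant starts farthest to the robot's left. Leave any purple look-alike of the part that bears pin1_c alone.

How it is judged:
On the way, in this order (a step that is already met when the one before it is completed fails the run):
1. the red key is seated fully home in the hold-down's socket, before the screw is turned (distance between hexkey_tip and socket_floor below 0.005 m and angle between hexkey_tip's own z axis and vertical below 0.12 rad and value of joint holddown below 0.4 rad), for 0.2 s.
2. with the key in the socket, the hold-down is turned clear of the plate (value of joint holddown above 0.95 rad and distance between hexkey_tip and socket_floor below 0.01 m), for 0.1 s.
At the end, for the whole second after the job is handed in: Hold-down at 0.9 rad or more; every pin in the tray (middle inside its walls, under 75 mm up); bird upright (0.08 rad) with both plate ends lying on the board; red key upright in its own hole (tip within 8 mm of its axis, down to 16 mm above the stand's underside); tray level (value of joint holddown above 0.9 rad and x of pin0_c in the frame of tray between -0.081 and 0.081 m and y of pin0_c in the frame of tray between -0.081 and 0.081 m and z of pin0_c in the frame of tray between 0.004 and 0.075 m and x of pin1_c in the frame of tray between -0.081 and 0.081 m and y of pin1_c in the frame of tray between -0.081 and 0.081 m and z of pin1_c in the frame of tray between 0.004 and 0.075 m and x of pin2_c in the frame of tray between -0.081 and 0.081 m and y of pin2_c in the frame of tray between -0.081 and 0.081 m and z of pin2_c in the frame of tray between 0.004 and 0.075 m and x of pin3_c in the frame of tray between -0.081 and 0.081 m and y of pin3_c in the frame of tray between -0.081 and 0.081 m and z of pin3_c in the frame of tray between 0.004 and 0.075 m and x of plate_end_a in the frame of board between -0.075 and 0.075 m and y of plate_end_a in the frame of board between -0.145 and 0.145 m and z of plate_end_a in the frame of board between 0.012 and 0.024 m and x of plate_end_b in the frame of board between -0.075 and 0.075 m and y of plate_end_b in the frame of board between -0.145 and 0.145 m and z of plate_end_b in the frame of board between 0.012 and 0.024 m and angle between bird_c's own z axis and vertical below 0.08 rad and angle between tray's own z axis and vertical below 0.1 rad and horizontal distance between hexkey_tip and stand_hole0 below 0.008 m and z of hexkey_tip in the frame of stand_hole0 between -0.047 and -0.034 m and angle between hexkey_tip's own z axis and vertical below 0.15 rad); the robot touches nothing.
It fails at once if a thing that is not part of the job is moved by more than 30 mm (distance of any of tin, tape, disc, pliers, cat_head, offcut, key10, key7 from where it was at the start of the episode above 0.03 m).
It fails at once if the bird is tipped by more than 0.4 rad (angle between bird_c's own z axis and vertical above 0.4 rad).
It fails at once if the bird is banged down on the board (more than 150 N, a fall of about 10 mm) (contact force between bird and board above 150 N).
Of pin0, pin1, pin2, pin3 only 2 to 4 are there at a start; the rules pass over those that are not, and their reading is None.
At some moment in a run one of tray, board may be knocked a few centimetres aside while the robot is not near it.
It also fails if it takes over 210 s, if anything falls off the work surface, if the arm or the gripper's body presses on something with over 40 N, if the wrist force passes 120 N, or if a joint passes its speed limit or range.

## Robot

A 6-joint arm with a two-finger parallel gripper is mounted at the origin on the work surface. World frame = base frame: x ahead of the robot, y to its left, z up, the work surface at z = 0. Lengths are in m, angles in rad, forces in N, time in s.
With the tool pointing down it reaches from about 0.4 to 0.825 m from the base axis. Payload 7 kg.
Tool frame: the origin (TCP) lies at the centre of the arm's flange, where the gripper is bolted on; the fingertips stand 178 mm ahead of it and the grasp point (between the pads) lies arm.tcp_to_grasp ahead of it (arm.tcp_to_grasp is the distance from the TCP to the grasp point, in m); z points along the fingers, y is the direction in which the jaws open and shut (so a half turn about z gives the same grasp; the last joint's range is limited). The gripper opens to 88 mm and grips with 3 to 60 N. Pads are 19 mm wide; open, the fingers measure 130 mm over their backs; the gripper's body (78 mm by 193 mm) begins 47 mm behind the grasp point.
Start: joints at [-0.923, 0.359, 0.012, 0, -1.224, -0.288], TCP at [0.238, -0.632, 0.405] pointing down, gripper open.
Joint ranges: [-3.07, 3.07], [-1.43, 2.12], [-1.02, 1.25], [-3.03, 1.67], [-3.05, -0], [-3.03, 3.03]. Speed limits (rad/s): [2.39, 2.39, 3.01, 3.14, 3.14, 3.14].

## Interface

Orientations are given as [roll, pitch, yaw] about the fixed x, y, z axes, in that order (R = Rz(yaw) Ry(pitch) Rx(roll)).
In Python, from station import arm gives the robot as it stands.
- The arm moves only by the tool move_arm, never from a script. Its argument "deltas" is a list of rows, each a list of 6 numbers: the shift along the world's x, y, z in mm, then the turn, a rotation vector about the world's x, y, z in degrees. In form: [[tx, ty, tz, ax, ay, az], ...]. A call has exactly 5 rows; each row shifts and turns the commanded pose from where the row before left it; what a row does not reach is not made up. A row lasts 1/12 s, in which the tool goes at most 41.7 mm and 7.16 degrees, less where a joint would pass 70% of its speed; a pose out of reach is approached as far as the arm can. A call with a gripper value outside its range is refused whole. "claw" is the closure in counts, from 0 (fully open) to 255 (shut), set as the call begins (left out, the last holds). The fingers move at their own pace and stop on an object; "squeeze" is the grip in N (left out, the last holds). Time passes only in rows, so rows that do not move let the fingers close, or fill a call up. It gives the time, the measured TCP pose, the force and the opening at its end, in the units of the state.
- arm.get_state(): the state, without advancing time (a new reading comes with each control period).
- arm.grab_frame(name): name is "scene" or "top"; returns the picture (420x560x3 uint8, red, green, blue); there is no depth.
- arm.calibration(name): a dict with "intrinsics" (3x3 intrinsics, pixels), "k1" (the pictures are not rectified: a ray, as slopes to the right and down, at radius r is drawn at 1 + k1 r^2 times it, then the intrinsics apply), "T" (4x4, takes a point from camera to world coordinates). Camera axes: x right, y up, looking along -z (the intrinsics and any distortion apply to the point x, -y, -z); pixel columns grow to the right and rows downward; lengths in m; the calibration is good to about 2 mm. A picture is of the moment at which its call begins. calibration takes no time and is no camera call.
- arm.job_done(): hands the job in, once; it reports no verdict.
Trained networks look in the newest picture that a camera, given by its name, has taken for a name from the list of things; names that differ only in an ending like _2 or _b are one class to them, and where a whole thing is asked for, a point or a joint stands for the part that bears it (a point fixed in the world has none). Each returns a list of dicts, best first, with "score" (0 to 1); they miss things now and then, are a little off and sometimes report something else, mostly with a low value. They report only what shows in the picture. A call takes as long as a camera call. They do not tell look-alikes from the thing itself.
- arm.spot_in(thing, camera): "xy" ([column, row] in pixels, amid what is visible of it).
- arm.masks_of(thing, camera): "pixels" (420x560 bool, what is visible of it) and "xy" ([column, row] in pixels, amid what is visible of it).
- arm.spot_point(thing, camera): "xy" ([column, row] in pixels: a listed point, or the origin of a listed thing).
The state is a dict: "t": time; "q": joint angles; "qd": joint speeds; "joint_efforts": joint torques, N m; "eef_pos": TCP position; "ee_rot": TCP orientation; "force": force on the tool from outside, world axes, zero at the start; "moment": the same for the moment, N m; "width": finger opening in m.
Only numpy, scipy, OpenCV 4.12 (cv2) and the standard library are available. Lean on these libraries where they do the work, as an engineer would, in place of code of your own. Each camera call takes 0.05 s, during which the arm holds its last target. There are 200 camera calls.

## Working session

There is one attempt and no reset: what is moved stays moved. The work goes in short steps, Python scripts to look and compute and a tool call to move; the robot and the scene stay as the last step left them, time stands still between calls to the robot, and variables do not carry over. Pictures are saved under pics/ and viewed, about 12 in all and at most 16, crops included, and the job is handed in when it is done.

Besides the shell and the picture viewer there is one more tool, called after "Request:" as a command line: name --pt "numbers of a row" for each row, then --argument value for the rest. move_arm: Moves the arm, as the interface text tells. Its arguments: {"type":"object","properties":{"deltas":{"type":"array","items":{"type":"array","items":{"type":"number"}}},"claw":{"type":"number"},"squeeze":{"type":"number"}},"required":["deltas"]}

```bash
mkdir -p pics
python3 - <<'E'
from station import arm
import cv2,numpy as np
print(arm.get_state(), arm.tcp_to_grasp)
for n in("scene","top"):
    f=arm.grab_frame(n); cv2.imwrite(f"pics/a_{n}.png",cv2.resize(f[:,:,::-1],(800,600)))
    c=arm.calibration(n);print(n,c)
E
```

```text
{'t': 0.0, 'q': array([-9.22910676e-01,  3.59389236e-01,  1.10728127e-02, -3.64094968e-04,
       -1.22409740e+00, -2.88099144e-01]), 'qd': array([ 0.00171911, -0.0005355 ,  0.0008006 , -0.0001276 , -0.00044415,
       -0.00080782]), 'joint_efforts': array([-2.57476012e-05, -5.82713449e+01,  2.93054062e+01,  6.99748322e+00,
        6.92470014e-03, -2.23899474e-04]), 'eef_pos': array([ 0.23758468, -0.63160107,  0.40372448]), 'ee_rot': array([ 3.13994457e+00, -1.31458656e-04, -2.78193003e+00]), 'force': array([ 1.0957835 , -0.50888102, -0.64344446]), 'moment': array([0.00878595, 0.01631436, 0.01712141]), 'width': 0.087871455186752} 0.1593
scene {'intrinsics': array([[404.14026852,   0.        , 281.43758772],
       [  0.        , 404.14026852, 209.49534515],
       [  0.        ,   0.        ,   1.        ]]), 'k1': 0.02214844234990104, 'T': array([[-0.76343972, -0.35283416,  0.54098784,  1.2464889 ],
       [ 0.64586443, -0.41140408,  0.64312193,  0.69668676],
       [-0.00435078,  0.84038963,  0.54196525,  0.78151792],
       [ 0.        ,  0.        ,  0.        ,  1.        ]])}
top {'intrinsics': array([[380.15209154,   0.        , 280.75943683],
       [  0.        , 380.15209154, 210.25189139],
       [  0.        ,   0.        ,   1.        ]]), 'k1': 0.029908671601994775, 'T': array([[ 0.02158227,  0.99575123, -0.08951929,  0.48611063],
       [-0.99950042,  0.01942196, -0.02493373, -0.13042064],
       [-0.02308915,  0.09001269,  0.99567294,  1.18921806],
       [ 0.        ,  0.        ,  0.        ,  1.        ]])}
```

View pics/a_scene.png

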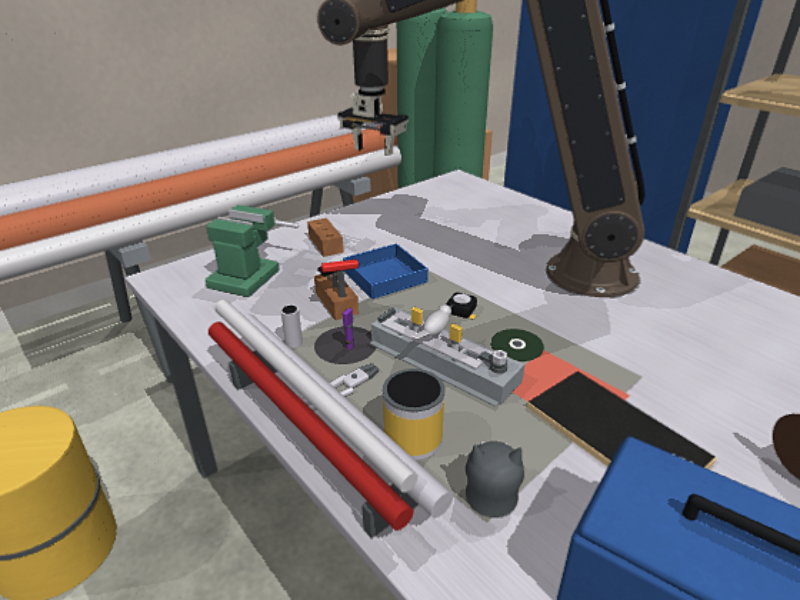

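View pics/a_top.png

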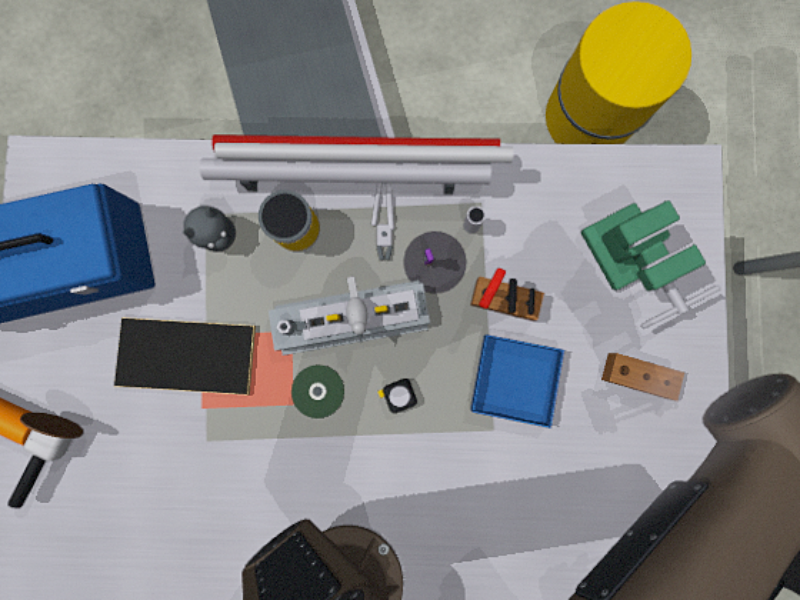

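The scene picture shows the gripper clear of the work. The top view (800×600) shows the jig with its hold-down at (285,327), yellow pins at (334,318) and (380,309), the red key at (493,288), and the tray at (517,380). The board is at (185,355), and a purple look-alike pin stands at (430,256). Next I'll measure positions.

```bash
cat > h.py <<'E'
from station import arm
import cv2,numpy as np
C={n:arm.calibration(n) for n in("scene","top")}
def ray(cam,xy):
    c=C[cam];K=c["intrinsics"];d=np.array([(xy[0]-K[0,2])/K[0,0],(xy[1]-K[1,2])/K[1,1]])
    u=d.copy()
    for _ in range(20): u=d/(1+c["k1"]*(u@u))
    v=c["T"][:3,:3]@np.array([u[0],-u[1],-1.]); return c["T"][:3,3],v/np.linalg.norm(v)
def onz(cam,xy,z):
    o,v=ray(cam,xy); return o+v*(z-o[2])/v[2]
def proj(cam,p):
    c=C[cam];K=c["intrinsics"];q=c["T"][:3,:3].T@(np.array(p)-c["T"][:3,3]);u=np.array([q[0],-q[1]])/-q[2]
    u=u*(1+c["k1"]*(u@u)); return u*K[0,0]+K[:2,2]
def tri(a,b):
    (o1,v1),(o2,v2)=ray("top",a),ray("scene",b)
    s=np.linalg.lstsq(np.stack([v1,-v2],1),o2-o1,rcond=None)[0]
    p,q=o1+v1*s[0],o2+v2*s[1]; return (p+q)/2,np.linalg.norm(p-q)
def mm(p): return np.round(np.array(p)*1000,1)
def grab(cam,name=None,crop=None,scale=1):
    f=arm.grab_frame(cam)
    if name:
        g=f if crop is None else f[crop[1]:crop[3],crop[0]:crop[2]]
        cv2.imwrite(f"pics/{name}.png",cv2.resize(g[:,:,::-1],None,fx=scale,fy=scale,interpolation=cv2.INTER_CUBIC))
    return f
E
python3 - <<'E'
from h import *
Z=dict(jig=0,socket_floor=.065,hexkey_handle=None,hexkey_tip=None,bird_c=.046+.042,plate_end_a=.046,plate_end_b=.046,board=0,tray=0,pin0_c=None,stand_hole0=.05)
grab("top");grab("scene")
for t,z in Z.items():
    for cam in("top","scene"):
        for r in arm.spot_point(t,cam)[:4]:
            if r["score"]>.25: print(t,cam,round(r["score"],2),np.round(r["xy"],1),mm(onz(cam,r["xy"],z)) if z is not None else "")
E
```

```text
jig top 0.83 [254.  220.8] [558.2 -17.4   0. ]
jig top 0.47 [341.2 207.7] [ 604.7 -289.7    0. ]
jig scene 0.64 [304.1 245.5] [546.9 -25.6   0. ]
socket_floor top 0.5 [196.6 226.2] [534.8 146.6  65. ]
socket_floor scene 0.5 [345.7 250.4] [531.2 127.2  65. ]
hexkey_handle top 0.51 [348.9 203. ] 
hexkey_handle scene 0.67 [238.8 186.7] 
hexkey_tip top 0.64 [339.1 206.6] 
hexkey_tip scene 0.78 [235.6 216.5] 
hexkey_tip scene 0.32 [321.3 216.4] 
bird_c top 0.9 [247.5 218.8] [558.3  -6.6  88. ]
bird_c top 0.59 [199.4 227.3] [530.7 132.7  88. ]
bird_c scene 0.92 [305.5 223.1] [548.  -21.5  88. ]
plate_end_a top 0.8 [291.3 212.7] [ 582.1 -133.8   46. ]
plate_end_a top 0.66 [208.6 231.8] [519.4 114.4  46. ]
plate_end_a top 0.55 [328.7 155.5] [ 759.3 -244.3   46. ]
plate_end_a scene 0.85 [337.9 254.5] [543.1 110.2  46. ]
plate_end_a scene 0.71 [272.1 224.8] [ 592.6 -127.    46. ]
plate_end_a scene 0.3 [306.5 247.1] [587.9  27.1  46. ]
plate_end_b top 0.8 [291.3 212.7] [ 582.1 -133.8   46. ]
plate_end_b top 0.66 [208.6 231.8] [519.4 114.4  46. ]
plate_end_b top 0.55 [328.7 155.5] [ 759.3 -244.3
[... 243 characters left out ...]
4 [433.1 302.9] [456.4 371.   -0. ]
board scene 0.56 [349.  252.1] [464.8  87.6   0. ]
board scene 0.55 [288.9 310.5] [761.  147.3   0. ]
board scene 0.32 [237.4 205.2] [ 569.1 -356.7    0. ]
tray top 0.78 [357.1 262.5] [ 435.9 -339.6    0. ]
tray top 0.69 [340.1 206.2] [ 609.4 -286.2    0. ]
tray scene 0.63 [270.5 195.2] [ 433.4 -333.6    0. ]
stand_hole0 top 0.91 [437.2 259.1] [ 453.7 -563.7   50. ]
stand_hole0 top 0.89 [341.2 205. ] [ 607.9 -282.9   50. ]
stand_hole0 top 0.42 [353.2 206.3] [ 604.7 -318.7   50. ]
stand_hole0 scene 0.85 [229.4 163.9] [ 456.2 -568.7   50. ]
stand_hole0 scene 0.72 [240.3 203.9] [ 600.2 -289.7   50. ]
stand_hole0 scene 0.31 [241.4 190. ] [ 542.2 -364.7   50. ]
```

Run:
```python
import cv2
f=cv2.imread("pics/a_top.png")[220:420,240:560]
cv2.imwrite("pics/b.png",cv2.resize(f,(800,500),interpolation=cv2.INTER_CUBIC))
```

```text
(no output)
```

View pics/b.png

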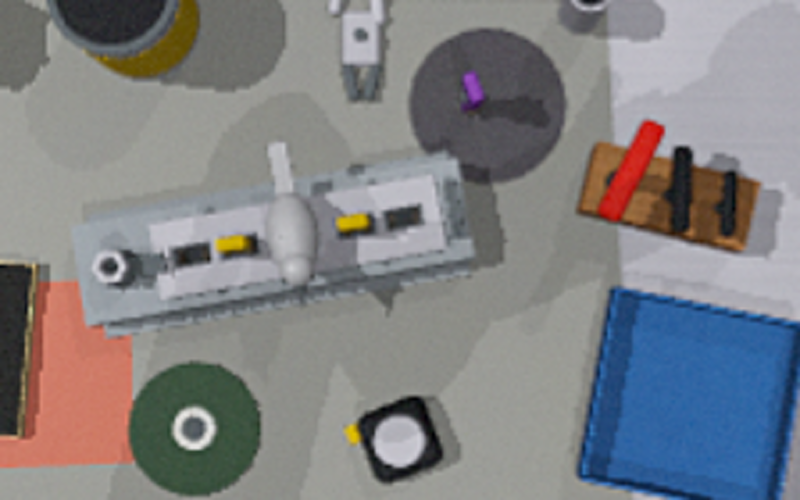

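Two pins are present, in the ±50 mm slots; the slots at ±91 are dark and empty. The socket head is at (110,266) in the crop and the red key bar at (632,170), diagonal in its stand. I'll refine these by colour blobs and masks.

Run:
```python
from h import *
F={n:grab(n) for n in("top","scene")}
def blobs(cam,lo,hi,amin=15):
    h=cv2.cvtColor(F[cam],cv2.COLOR_RGB2HSV);m=cv2.inRange(h,lo,hi)
    n,l,s,c=cv2.connectedComponentsWithStats(m);return [(c[i],s[i],l==i) for i in range(1,n) if s[i,4]>=amin]
for cam in F:
    for c,s,_ in blobs(cam,(18,150,90),(32,255,255)): print("yellow",cam,c.round(1),s, mm(onz(cam,c,.085)))
    for c,s,m in blobs(cam,(0,200,90),(6,255,255),20): 
        print("red",cam,c.round(1),s, cv2.minAreaRect(np.argwhere(m)[:,::-1].astype(np.float32)) if s[4]<400 else"")
for t,z in (("tray",.042),("board",.018),("jig",.046),("stand_hole0",.05)):
    for r in arm.masks_of(t,"top")[:2]:
        p=np.argwhere(r["pixels"])[:,::-1].astype(np.float32)
        if len(p)<20: continue
        w=np.array([onz("top",q,z)[:2]*1000 for q in p],np.float32)
        print(t,round(r["score"],2),len(p),np.round(r["xy"]),cv2.minAreaRect(w))
f=F["scene"][150:285,215:375];cv2.imwrite("pics/c.png",cv2.resize(f[:,:,::-1],(800,675)[:1]+(600,) if 0 else (711,600),interpolation=cv2.INTER_CUBIC))
```

```text
yellow top [437.4  47. ] [ 392    1   92   94 6194] [1081.6 -558.1   85. ]
yellow top [393.4  86.3] [382  57  35  44 563] [ 961.  -428.9   85. ]
yellow top [429.2  98.2] [418  95  23   6  58] [ 925.7 -533.3   85. ]
yellow top [213.3 165.6] [195 148  28  27 221] [714.2  99.7  85. ]
yellow top [266.4 215.9] [262 214  10   5  35] [568.2 -61.2  85. ]
yellow top [232.9 221.8] [229 220   9   5  33] [548.9  36.1  85. ]
yellow top [266.4 275.1] [265 273   4   5  15] [397.7 -65.5  85. ]
yellow top [  7.6 300.2] [  0 291  18  18 173] [312.3 672.1  85. ]
red top [247.3  98.2] [149  95 201   9 863] 
red top [344.  201.8] [335 188  19  28 188] ((344.0, 201.5), (6.7082037925720215, 29.516096115112305), 26.56505012512207)
yellow scene [291.5 220.7] [288 215   8  13  85] [568.7 -61.8  85. ]
yellow scene [318.5 232.8] [315 227   8  13  90] [549.9  36.2  85. ]
yellow scene [290.  302.2] [269 283  42  36 904] [794.8 189.3  85. ]
yellow scene [ 28.  333.3] [   0  284   68  104 5457] [1281.4 -109.7   85. ]
yellow scene [ 42.3 391.6] [   0  345   81   75 2828] [1294.1   58.1   85. ]
red scene [240.3 184.8
[... 1155 characters left out ...]
46.01760864257812, 130.29278564453125), 89.67886352539062)
board 0.79 4486 [127. 251.] ((463.63165283203125, 363.35968017578125), (295.016357421875, 148.1104278564453), 87.47798156738281)
jig 0.86 2087 [225. 224.] ((549.4011840820312, 8.795211791992188), (107.31575775146484, 332.35687255859375), 11.2824125289917)
jig 0.36 135 [358. 203.] ((606.3585205078125, -335.18951416015625), (66.68192291259766, 20.9375), 0.24588878452777863)
stand_hole0 0.66 1098 [453. 264.] ((443.91326904296875, -599.5941162109375), (155.11904907226562, 60.29243469238281), 75.99481201171875)
stand_hole0 0.65 494 [353. 209.] ((597.6199951171875, -322.9716796875), (141.661865234375, 61.44313430786133), 76.24401092529297)
```

View pics/c.png

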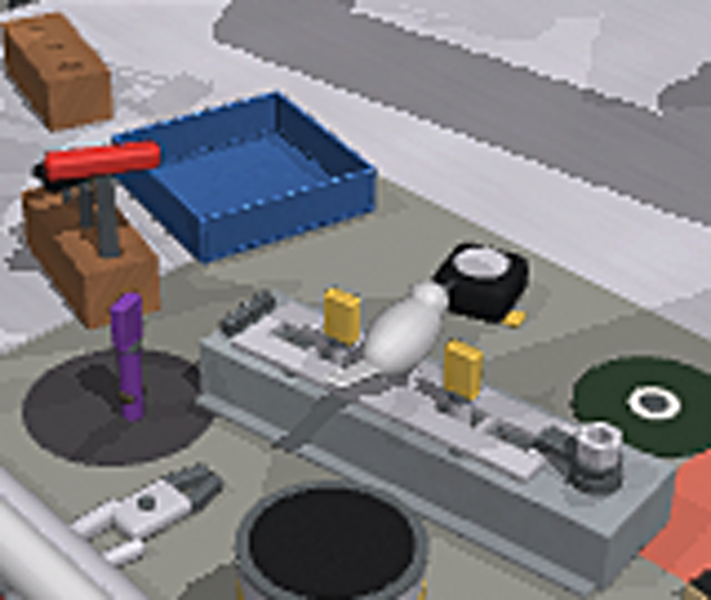

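Run:
```python
from h import *
print("socket",mm(onz("top",(198.8,228.5),.081)),mm(onz("scene",(350.3,247.5),.081)))
print("handle tri",[ (mm(p),round(e,4)) for p,e in [tri((344,201.8),(238,185.7))]], mm(onz("top",(344,201.8),.135)))
F=grab("top");h=cv2.cvtColor(F,cv2.COLOR_RGB2HSV);m=cv2.inRange(h,(0,150,70),(8,255,255));m[:180]=0;m[235:]=0;m[:,:330]=0;m[:,370:]=0
p=np.argwhere(m)[:,::-1]
w=np.array([onz("top",q,.135)[:2]*1000 for q in p],np.float32);print(len(p),cv2.minAreaRect(w),cv2.fitLine(w,cv2.DIST_L2,0,.01,.01).ravel())
s=arm.get_state();print(s["t"])
P=np.array([568.4,-61.5,88+159.3]);print("to pin1",P-mm(s["eef_pos"]))
```

```text
socket [527.5 136.   81. ] [527.8 139.5  81. ]
handle tri [(array([ 609.2, -280.6,  128.4]), np.float64(0.0015))] [ 607.9 -279.2  135. ]
207 ((608.5526123046875, -279.77459716796875), (19.730009078979492, 82.71188354492188), 64.19371032714844) [ 8.9141273e-01 -4.5319244e-01  6.0749213e+02 -2.7913754e+02]
1.65
to pin1 [ 330.8  570.3 -157.4]
```

Request:
move_arm --pt "16.5 28.5 0 0 0 4" --pt "16.5 28.5 0 0 0 4" --pt "16.5 28.5 0 0 0 4" --pt "16.5 28.5 0 0 0 4" --pt "16.5 28.5 0 0 0 4"

```text
t: 2.07
eef_pos: [0.3205, -0.488, 0.4047]
ee_rot: [-3.141, 0.0, -2.43]
force: [0.8, -0.6, 0.0]
width: 0.0875
```

Request:
move_arm --pt "16.5 28.5 0 0 0 4" --pt "16.5 28.5 0 0 0 4" --pt "16.5 28.5 0 0 0 4" --pt "16.5 28.5 0 0 0 4" --pt "16.5 28.5 0 0 0 4"

```text
t: 2.48
eef_pos: [0.4031, -0.3453, 0.405]
ee_rot: [-3.141, 0.0, -2.08]
force: [1.4, -0.6, 0.2]
width: 0.088
```

Request:
move_arm --pt "16.5 28.5 0 0 0 4" --pt "16.5 28.5 0 0 0 4" --pt "16.5 28.5 0 0 0 4" --pt "16.5 28.5 0 0 0 4" --pt "16.5 28.5 0 0 0 4"

```text
t: 2.9
eef_pos: [0.4856, -0.2027, 0.405]
ee_rot: [-3.141, 0.0, -1.731]
force: [0.1, -0.5, -0.3]
width: 0.0875
```

Request:
move_arm --pt "16.5 28.5 -10 0 0 4" --pt "16.5 28.5 -10 0 0 4" --pt "16.5 28.5 -10 0 0 4" --pt "16.5 28.5 -10 0 0 4" --pt "16.5 28.5 -10 0 0 4"

```text
t: 3.32
eef_pos: [0.5682, -0.0602, 0.3545]
ee_rot: [-3.141, -0.0, -1.382]
force: [1.0, -0.5, -0.3]
width: 0.0874
```

Request:
move_arm --pt "0 0 -15 0 0 0" --pt "0 0 -15 0 0 0" --pt "0 0 -10 0 0 0" --pt "0 0 -5 0 0 0" --pt "0 0 0 0 0 0"

```text
t: 3.73
eef_pos: [0.5673, -0.0621, 0.3087]
ee_rot: [3.14, 0.0, -1.386]
force: [-0.8, -1.5, -0.3]
width: 0.0874
```

```bash
cat >> h.py <<'E'
def st():
    s=arm.get_state();R=np.degrees(s["ee_rot"])
    print("t",round(s["t"],2),"p",mm(s["eef_pos"]),"rpy",R.round(1),"q",s["q"].round(2),"F",s["force"].round(1),"M",s["moment"].round(2),"w",round(s["width"]*1000,1));return s
E
python3 -c "
from h import *
st();grab('scene','d',(215,90,375,210),5)"
```

```text
t 3.73 p [567.3 -62.1 308.7] rpy [179.9   0.  -79.4] q [ 0.23  0.27 -0.35 -0.   -0.95 -0.05] F [-0.8 -1.5 -0.3] M [0.03 0.12 0.05] w 87.4
```

View pics/d.png

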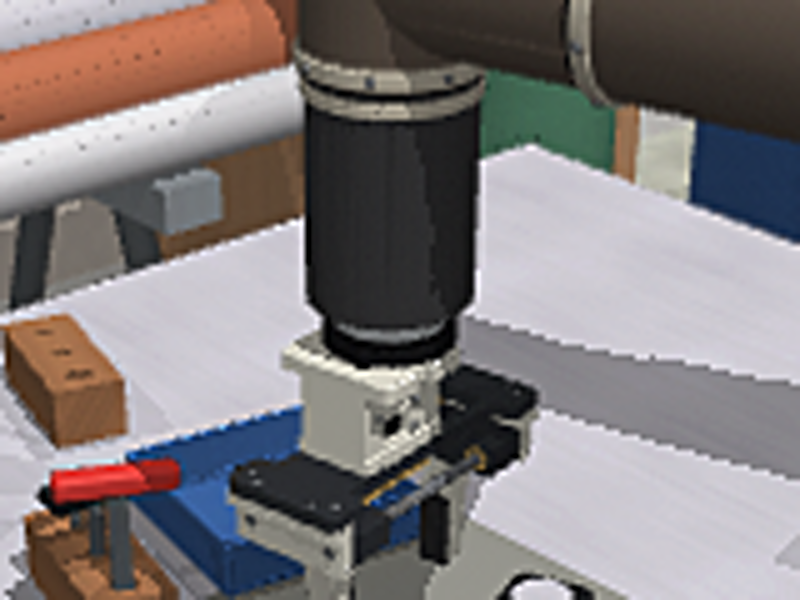

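The gripper is over pin1, though the crop cut off the jig. The position matches the estimate, so I'll go down and grip.

Request:
move_arm --pt "1 0 -15 0 0 0" --pt "0 0 -15 0 0 0" --pt "0 0 -15 0 0 0" --pt "0 0 -12 0 0 0" --pt "0 0 -5 0 0 0"

```text
t: 4.2
eef_pos: [0.5684, -0.0622, 0.2472]
ee_rot: [3.141, 0.0, -1.386]
force: [-0.0, -0.6, -0.4]
width: 0.0877
```

Request:
move_arm --pt "0 0 0 0 0 0" --pt "0 0 0 0 0 0" --pt "0 0 0 0 0 0" --pt "0 0 0 0 0 0" --pt "0 0 0 0 0 0" --claw 255 --squeeze 30

```text
t: 4.62
eef_pos: [0.5689, -0.0618, 0.2485]
ee_rot: [-3.14, -0.0, -1.386]
force: [0.6, 0.4, -0.2]
width: 0.06
```

```bash
python3 -c "
from h import *
st();grab('scene','e',(250,170,380,280),6)"
```

```text
t 4.62 p [568.9 -61.8 248.5] rpy [-179.9   -0.   -79.4] q [ 0.23  0.34 -0.41  0.   -0.82 -0.05] F [ 0.6  0.4 -0.2] M [0.01 0.09 0.05] w 60.0
```

View pics/e.png

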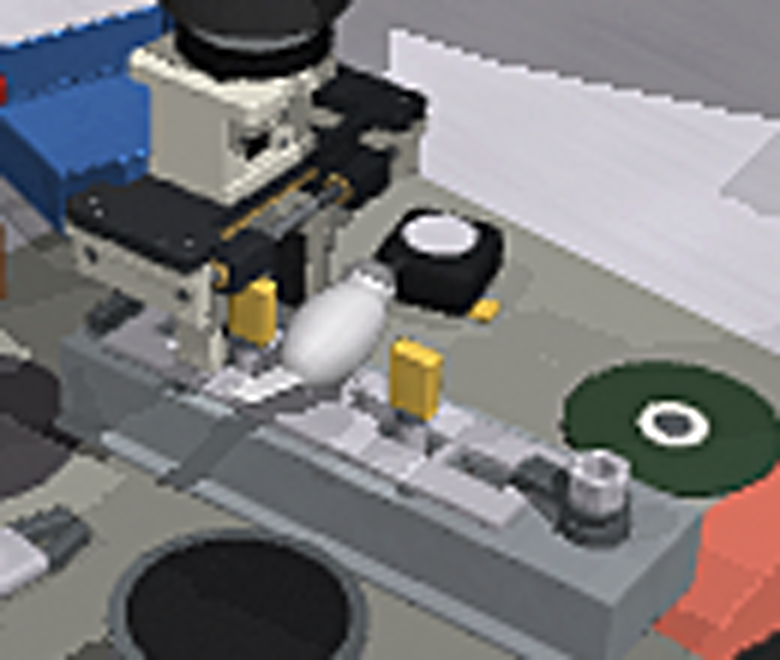

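Request:
move_arm --pt "0 0 0 0 0 0" --pt "0 0 0 0 0 0" --pt "0 0 0 0 0 0" --pt "0 0 0 0 0 0" --pt "0 0 0 0 0 0"

```text
t: 5.08
eef_pos: [0.5686, -0.0618, 0.2476]
ee_rot: [3.141, -0.0, -1.385]
force: [0.0, 0.7, 0.2]
width: 0.0225
```

Request:
move_arm --pt "0 0 0 0 0 0" --pt "0 0 0 0 0 0" --pt "0 0 0 0 0 0" --pt "0 0 0 0 0 0" --pt "0 0 0 0 0 0"

```text
t: 5.5
eef_pos: [0.5686, -0.0618, 0.2476]
ee_rot: [3.142, -0.0, -1.386]
force: [0.4, 0.4, -0.7]
width: 0.0119
```

Request:
move_arm --pt "1.7 -8.6 -0.2 2.06 0.4 0" --pt "1.7 -8.6 -0.5 2.06 0.4 0" --pt "1.7 -8.6 -0.8 2.06 0.4 0" --pt "1.7 -8.6 -1.1 2.06 0.4 0" --pt "0 0 0 0 0 0"

```text
t: 5.92
eef_pos: [0.5755, -0.0964, 0.2456]
ee_rot: [3.141, 0.151, -1.387]
force: [-4.5, 9.8, 11.4]
width: 0.0118
```

```bash
python3 -c "
from h import *
st()"
```

```text
t 5.92 p [575.5 -96.4 245.6] rpy [179.9   8.6 -79.5] q [ 0.11  0.38 -0.29 -0.19 -0.93  0.19] F [-4.5  9.8 11.4] M [3.8  1.93 0.17] w 11.8
```

Request:
move_arm --pt "1.7 -8.6 -1.4 2.06 0.4 0" --pt "0.8 -4 -0.7 1 0.2 0" --pt "0 0 0 0 0 0" --pt "-1.7 8.6 1.4 -2.06 -0.4 0" --pt "-2.5 12.6 2 -3.06 -0.6 0"

```text
t: 6.33
eef_pos: [0.5741, -0.088, 0.2468]
ee_rot: [-3.141, 0.11, -1.388]
force: [0.8, -0.6, -0.7]
width: 0.0115
```

Request:
move_arm --pt "-1.7 8.6 0.8 -2.06 -0.4 0" --pt "-1.7 8.6 0.5 -2.06 -0.4 0" --pt "-1.7 8.6 0.2 -2.06 -0.4 0" --pt "-1.7 8.6 -0.2 -2.06 -0.4 0" --pt "-1.7 8.6 -0.5 -2.06 -0.4 0"

```text
t: 6.75
eef_pos: [0.5654, -0.045, 0.2478]
ee_rot: [-3.141, -0.077, -1.385]
force: [-0.4, -10.5, 4.8]
width: 0.0117
```

Request:
move_arm --pt "-1.7 8.6 -0.8 -2.06 -0.4 0" --pt "-1.7 8.6 -1.1 -2.06 -0.4 0" --pt "-1.7 8.6 -1.4 -2.06 -0.4 0" --pt "-0.4 2.1 -0.4 -0.5 -0.1 0" --pt "0 0 0 0 0 0"

```text
t: 7.17
eef_pos: [0.56, -0.0173, 0.2449]
ee_rot: [-3.141, -0.196, -1.384]
force: [1.5, -11.1, 10.2]
width: 0.0115
```

```bash
python3 -c "
from h import *
st()"
```

```text
t 7.17 p [560.  -17.3 244.9] rpy [-179.9  -11.2  -79.3] q [ 0.38  0.32 -0.58  0.29 -0.73 -0.41] F [  1.5 -11.1  10.2] M [-4.27 -0.58  0.01] w 11.5
```

Request:
move_arm --pt "2.2 -11 1.5 2.75 0.53 0" --pt "2.2 -11 1 2.75 0.53 0" --pt "2.2 -11 0.5 2.75 0.53 0" --pt "2.1 -11.2 0 2.75 0.53 0" --pt "0 0 3 0 0 0"

```text
t: 7.58
eef_pos: [0.5689, -0.0626, 0.2496]
ee_rot: [-3.141, 0.007, -1.388]
force: [0.9, -0.2, -1.4]
width: 0.0117
```

Request:
move_arm --pt "0 0 6 0 0 0" --pt "0 0 8 0 0 0" --pt "0 0 10 0 0 0" --pt "0 0 10 0 0 0" --pt "0 0 0 0 0 0"

```text
t: 8.0
eef_pos: [0.5689, -0.0602, 0.2862]
ee_rot: [-3.138, 0.003, -1.384]
force: [0.3, -1.0, 0.2]
width: 0.0118
```

```bash
python3 -c "
from h import *
st()"
```

```text
t 8.0 p [568.9 -60.2 286.2] rpy [-179.8    0.2  -79.3] q [ 0.24  0.3  -0.37 -0.   -0.9  -0.05] F [ 0.3 -1.   0.2] M [-0.09  0.37 -0.  ] w 11.8
```

Request:
move_arm --pt "0 0 18 0 0 0" --pt "0 0 25 0 0 0" --pt "-3 -8 25 0 0 0" --pt "-8 -18 20 0 0 0" --pt "-14 -28 12 0 0 0"

```text
t: 8.42
eef_pos: [0.5443, -0.1138, 0.3861]
ee_rot: [-3.138, 0.003, -1.382]
force: [0.0, -1.0, -1.1]
width: 0.0119
```

Request:
move_arm --pt "-14 -28 0 0 0 0" --pt "-14 -28 0 0 0 0" --pt "-14 -28 0 0 0 0" --pt "-14 -28 0 0 0 0" --pt "-14 -28 0 0 0 0"

```text
t: 8.83
eef_pos: [0.4723, -0.2555, 0.3837]
ee_rot: [-3.141, 0.003, -1.385]
force: [0.3, -0.0, -1.3]
width: 0.0116
```

Request:
move_arm --pt "-14 -28 0 0 0 0" --pt "-14 -28 0 0 0 0" --pt "-10 -20 0 0 0 0" --pt "-5 -10 0 0 0 0" --pt "0 0 0 0 0 0"

```text
t: 9.25
eef_pos: [0.4294, -0.3421, 0.3834]
ee_rot: [3.141, 0.004, -1.388]
force: [0.4, 1.0, -1.6]
width: 0.0119
```

```bash
cat >> h.py <<'E'
def find(t,z,cam="top"):
    f=grab(cam)
    for r in arm.masks_of(t,cam)[:1]:
        w=np.array([onz(cam,q,z)[:2]*1000 for q in np.argwhere(r["pixels"])[:,::-1]],np.float32);print(t,round(r["score"],2),len(w),cv2.minAreaRect(w))
    for r in arm.spot_point(t,cam)[:2]: print("  pt",round(r["score"],2),mm(onz(cam,r["xy"],0)))
E
python3 -c "
from h import *
st();find('tray',.042);find('tray',.042,'scene')"
```

```text
t 9.25 p [ 429.4 -342.1  383.4] rpy [180.    0.2 -79.5] q [-0.32  0.17 -0.3  -0.   -1.11  0.5 ] F [ 0.4  1.  -1.6] M [0.02 0.03 0.01] w 11.9
tray 0.49 64 ((357.23626708984375, -297.25970458984375), (60.27643966674805, 10.641615867614746), 77.57054901123047)
tray 0.64 1438 ((447.94024658203125, -321.2694091796875), (222.65548706054688, 192.47911071777344), 79.6650161743164)
  pt 0.9 [ 432.  -327.6    0. ]
```

Request:
move_arm --pt "0 0 -25 0 0 0" --pt "0 0 -30 0 0 0" --pt "0 0 -30 0 0 0" --pt "0 0 -24 0 0 0" --pt "0 0 -12 0 0 0"

```text
t: 9.97
eef_pos: [0.4299, -0.3397, 0.2594]
ee_rot: [3.139, 0.006, -1.385]
force: [-0.1, -0.2, -1.6]
width: 0.0118
```

Request:
move_arm --pt "0 0 0 0 0 0" --pt "0 0 0 0 0 0" --pt "0 0 0 0 0 0" --pt "0 0 0 0 0 0" --pt "0 0 0 0 0 0" --claw 0

```text
t: 10.38
eef_pos: [0.4309, -0.3409, 0.2638]
ee_rot: [-3.139, 0.002, -1.385]
force: [-0.7, -0.1, -0.2]
width: 0.0399
```

Request:
move_arm --pt "0 0 20 0 0 0" --pt "0 0 30 0 0 0" --pt "0 0 30 0 0 0" --pt "0 0 25 0 0 0" --pt "0 0 15 0 0 0"

```text
t: 10.8
eef_pos: [0.4307, -0.3411, 0.3868]
ee_rot: [-3.137, 0.0, -1.385]
force: [0.8, 0.3, -0.0]
width: 0.0728
```

Request:
move_arm --pt "13 34 0 0 0 0" --pt "13 34 0 0 0 0" --pt "13 34 0 0 0 0" --pt "13 34 0 0 0 0" --pt "13 34 0 0 0 0"

```text
t: 11.22
eef_pos: [0.4955, -0.1694, 0.3837]
ee_rot: [-3.139, 0.003, -1.386]
force: [1.8, -1.0, 0.5]
width: 0.087
```

Request:
move_arm --pt "13 36 0 0 0 0" --pt "13 36 0 0 0 0" --pt "13 36 0 0 0 0" --pt "13 36 -12 0 0 0" --pt "8 34 -18 0 0 0"

```text
t: 11.63
eef_pos: [0.5568, 0.0094, 0.355]
ee_rot: [-3.135, 0.004, -1.385]
force: [0.7, -0.2, -0.6]
width: 0.0876
```

```bash
python3 -c "
from h import *
s=st();print(np.array([549.4,36.1,247.5])-mm(s['eef_pos']));grab('scene','f',(200,150,400,300),4)"
```

```text
t 11.63 p [556.8   9.4 355. ] rpy [-179.6    0.2  -79.3] q [ 0.37  0.2  -0.32 -0.   -1.04 -0.18] F [ 0.7 -0.2 -0.6] M [0.   0.06 0.02] w 87.6
[  -7.4   26.7 -107.5]
```

View pics/f.png

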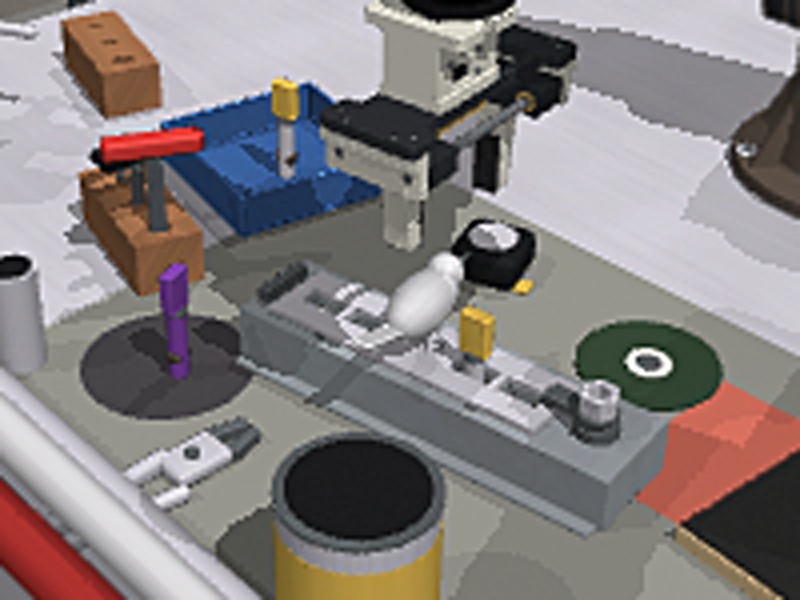

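Pin1 stands upright in the tray at (287,130), its slot is empty, and pin2 remains at (478,335). Now pin2.

Request:
move_arm --pt "-3 12 -15 0 0 0" --pt "-3 10 -20 0 0 0" --pt "-1.4 4.7 -20 0 0 0" --pt "0 0 -20 0 0 0" --pt "0 0 -15 0 0 0"

```text
t: 12.1
eef_pos: [0.5477, 0.0342, 0.2618]
ee_rot: [-3.141, 0.004, -1.385]
force: [-0.3, 0.3, -0.2]
width: 0.0873
```

Request:
move_arm --pt "0 0 -10 0 0 0" --pt "0 0 -6 0 0 0" --pt "0 0 0 0 0 0" --pt "0 0 0 0 0 0" --pt "0 0 0 0 0 0" --claw 255

```text
t: 12.52
eef_pos: [0.5485, 0.0339, 0.2475]
ee_rot: [-3.14, 0.004, -1.386]
force: [-0.2, -0.5, 0.1]
width: 0.0597
```

Request:
move_arm --pt "0 0 0 0 0 0" --pt "0 0 0 0 0 0" --pt "0 0 0 0 0 0" --pt "0 0 0 0 0 0" --pt "0 0 0 0 0 0"

```text
t: 12.93
eef_pos: [0.548, 0.0338, 0.2466]
ee_rot: [-3.141, 0.004, -1.386]
force: [-0.2, -0.6, 0.4]
width: 0.0264
```

Request:
move_arm --pt "0 0 0 0 0 0" --pt "0 0 0 0 0 0" --pt "0 0 0 0 0 0" --pt "0 0 0 0 0 0" --pt "0 0 0 0 0 0"

```text
t: 13.35
eef_pos: [0.5487, 0.0341, 0.2468]
ee_rot: [-3.139, 0.004, -1.385]
force: [3.9, -0.9, -1.5]
width: 0.0119
```

```bash
python3 -c "
from h import *
st()"
```

```text
t 13.35 p [548.7  34.1 246.8] rpy [-179.9    0.2  -79.4] q [ 0.42  0.31 -0.46 -0.   -0.79 -0.23] F [ 3.9 -0.9 -1.5] M [ 0.15 -1.52 -0.05] w 11.9
```

Request:
move_arm --pt "1.7 -8.6 -0.2 2.06 0.4 0" --pt "1.7 -8.6 -0.5 2.06 0.4 0" --pt "1.7 -8.6 -0.8 2.06 0.4 0" --pt "1.7 -8.6 -1.1 2.06 0.4 0" --pt "1.7 -8.6 -1.4 2.06 0.4 0"

```text
t: 13.77
eef_pos: [0.557, -0.0079, 0.2432]
ee_rot: [-3.14, 0.191, -1.385]
force: [-2.9, 12.4, 8.2]
width: 0.0119
```

Request:
move_arm --pt "0.8 -4 -0.7 1 0.2 0" --pt "0 0 0 0 0 0" --pt "-2.5 12.6 2.1 -3.06 -0.6 0" --pt "-2.5 12.9 1.7 -3.09 -0.6 0" --pt "-2.5 12.9 0.7 -3.09 -0.6 0"

```text
t: 14.18
eef_pos: [0.5504, 0.0256, 0.2468]
ee_rot: [-3.139, 0.038, -1.386]
force: [2.6, -0.5, -1.1]
width: 0.0115
```

Request:
move_arm --pt "-1.7 8.6 0.2 -2.06 -0.4 0" --pt "-1.7 8.6 -0.2 -2.06 -0.4 0" --pt "-1.7 8.6 -0.5 -2.06 -0.4 0" --pt "-1.7 8.6 -0.8 -2.06 -0.4 0" --pt "-1.7 8.6 -1.1 -2.06 -0.4 0"

```text
t: 14.6
eef_pos: [0.5422, 0.068, 0.2452]
ee_rot: [-3.138, -0.147, -1.385]
force: [4.6, -9.7, 8.6]
width: 0.0123
```

Request:
move_arm --pt "-1.7 8.6 -1.4 -2.06 -0.4 0" --pt "-0.8 4 -0.7 -1 -0.2 0" --pt "0 0 0 0 0 0" --pt "0 0 0 0 0 0" --pt "2.2 -11 1.5 2.75 0.53 0"

```text
t: 15.02
eef_pos: [0.5418, 0.0703, 0.2445]
ee_rot: [-3.139, -0.152, -1.382]
force: [3.1, -3.9, 9.0]
width: 0.0116
```

```bash
python3 -c "
from h import *
st()"
```

```text
t 15.02 p [541.8  70.3 244.5] rpy [-179.9   -8.7  -79.2] q [ 0.54  0.31 -0.56  0.21 -0.76 -0.5 ] F [ 3.1 -3.9  9. ] M [-2.01 -1.19  0.16] w 11.6
```

Request:
move_arm --pt "2.3 -12 1.2 2.85 0.55 0" --pt "2.3 -12 0.8 2.85 0.55 0" --pt "2.3 -12 0.5 2.85 0.55 0" --pt "0 0 2 0 0 0" --pt "0 0 4 0 0 0"

```text
t: 15.43
eef_pos: [0.5487, 0.0335, 0.2516]
ee_rot: [-3.139, 0.004, -1.388]
force: [5.4, 2.3, -6.2]
width: 0.012
```

Request:
move_arm --pt "0 0 6 0 0 0" --pt "0 0 8 0 0 0" --pt "0 0 10 0 0 0" --pt "0 0 12 0 0 0" --pt "0 0 12 0 0 0"

```text
t: 15.85
eef_pos: [0.5475, 0.0341, 0.2998]
ee_rot: [3.14, 0.002, -1.386]
force: [0.8, -0.1, -0.8]
width: 0.0118
```

```bash
python3 -c "
from h import *
st()"
```

```text
t 15.85 p [547.5  34.1 299.8] rpy [ 1.799e+02  1.000e-01 -7.940e+01] q [ 0.42  0.25 -0.41 -0.   -0.92 -0.23] F [ 0.8 -0.1 -0.8] M [-0.05  0.11 -0.01] w 11.8
```

Request:
move_arm --pt "0 0 20 0 0 0" --pt "0 0 30 0 0 0" --pt "0 0 30 0 0 0" --pt "-5 -16 20 0 0 0" --pt "-9 -28 0 0 0 0"

```text
t: 16.27
eef_pos: [0.5349, -0.0089, 0.4039]
ee_rot: [-3.136, 0.002, -1.383]
force: [0.9, -1.0, -0.5]
width: 0.0117
```

Request:
move_arm --pt "-12 -36 0 0 0 0" --pt "-12 -36 0 0 0 0" --pt "-12 -36 0 0 0 0" --pt "-12 -36 0 0 0 0" --pt "-12 -36 0 0 0 0"

```text
t: 16.68
eef_pos: [0.4722, -0.1912, 0.3993]
ee_rot: [3.139, 0.003, -1.385]
force: [1.2, -0.4, -0.7]
width: 0.012
```

Request:
move_arm --pt "-12 -36 0 0 0 0" --pt "-12 -36 0 0 0 0" --pt "-8 -26 0 0 0 0" --pt "-2 -14 0 0 0 0" --pt "0 0 0 0 0 0"

```text
t: 17.1
eef_pos: [0.4385, -0.304, 0.3988]
ee_rot: [3.138, 0.004, -1.389]
force: [1.8, 0.4, -1.6]
width: 0.0117
```

```bash
python3 -c "
from h import *
st();find('tray',.042,'scene');F=grab('scene')
m=cv2.inRange(cv2.cvtColor(F,cv2.COLOR_RGB2HSV),(18,130,90),(32,255,255));m[:140]=0;m[215:]=0
n,l,s,c=cv2.connectedComponentsWithStats(m)
for i in range(1,n):
  if s[i,4]>15: print(c[i],s[i],mm(onz('scene',c[i],.085)))
"
```

```text
t 17.1 p [ 438.5 -304.   398.8] rpy [179.8   0.2 -79.6] q [-0.24  0.13 -0.3  -0.   -1.14  0.42] F [ 1.8  0.4 -1.6] M [ 0.01  0.05 -0.01] w 11.7
tray 0.8 1290 ((449.63006591796875, -321.33587646484375), (221.1699981689453, 195.11941528320312), 79.53692626953125)
  pt 0.56 [ 437.8 -335.4    0. ]
  pt 0.27 [749.3 148.7  -0. ]
[270.91803279 174.39344262] [268 170   7  10  61] [ 426.8 -336.7   85. ]
```

Request:
move_arm --pt "2 5 -25 0 0 0" --pt "0 0 -34 0 0 0" --pt "0 0 -34 0 0 0" --pt "0 0 -28 0 0 0" --pt "0 0 -14 0 0 0"

```text
t: 17.72
eef_pos: [0.4409, -0.2955, 0.2614]
ee_rot: [3.138, 0.006, -1.385]
force: [-0.3, -0.1, -0.6]
width: 0.0118
```

Request:
move_arm --pt "0 0 0 0 0 0" --pt "0 0 0 0 0 0" --pt "0 0 0 0 0 0" --pt "0 0 0 0 0 0" --pt "0 0 0 0 0 0" --claw 0

```text
t: 18.13
eef_pos: [0.4425, -0.2971, 0.2663]
ee_rot: [-3.138, 0.002, -1.385]
force: [0.3, 0.2, 0.0]
width: 0.0393
```

Request:
move_arm --pt "0 0 20 0 0 0" --pt "0 0 30 0 0 0" --pt "0 0 30 0 0 0" --pt "0 0 30 0 0 0" --pt "0 0 30 0 0 0"

```text
t: 18.55
eef_pos: [0.4415, -0.2971, 0.4074]
ee_rot: [-3.139, 0.003, -1.386]
force: [0.6, 0.1, 1.0]
width: 0.0729
```

```bash
python3 -c "
from h import *
st();grab('scene','g',(200,130,400,280),4)"
```

```text
t 18.55 p [ 441.5 -297.1  407.4] rpy [-1.799e+02  1.000e-01 -7.940e+01] q [-0.22  0.12 -0.3  -0.   -1.15  0.41] F [0.6 0.1 1. ] M [-0.04 -0.07  0.05] w 72.9
```

View pics/g.png

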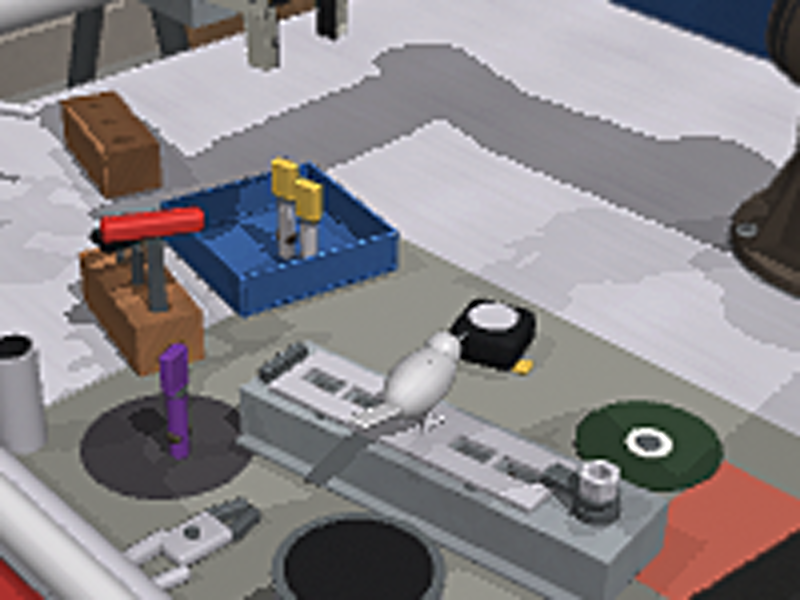

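Request:
move_arm --pt "18 2 0 0 0 5.4" --pt "18 2 0 0 0 5.4" --pt "18 2 0 0 0 5.4" --pt "18 2 0 0 0 5.4" --pt "18 2 0 0 0 5.4" --claw 60

```text
t: 19.02
eef_pos: [0.5325, -0.2871, 0.4058]
ee_rot: [-3.14, 0.002, -0.91]
force: [-0.8, -0.8, 0.7]
width: 0.0674
```

Request:
move_arm --pt "18 2 -10 0 0 5.4" --pt "18 2 -15 0 0 5.4" --pt "18 2 -15 0 0 5.4" --pt "15 1 -15 0 0 5.4" --pt "8.5 0 -10 0 0 4.8"

```text
t: 19.43
eef_pos: [0.6106, -0.2798, 0.3386]
ee_rot: [-3.141, 0.004, -0.449]
force: [-0.7, -0.3, 0.6]
width: 0.067
```

Request:
move_arm --pt "0 0 0 0 0 0" --pt "0 0 0 0 0 0" --pt "0 0 0 0 0 0" --pt "0 0 0 0 0 0" --pt "0 0 0 0 0 0"

```text
t: 19.85
eef_pos: [0.609, -0.2804, 0.3412]
ee_rot: [-3.14, 0.001, -0.455]
force: [-0.5, 0.3, -0.1]
width: 0.0669
```

```bash
python3 -c "
from h import *
st();grab('scene','h',(195,120,315,220),6)"
```

```text
t 19.85 p [ 609.  -280.4  341.2] rpy [-1.799e+02  1.000e-01 -2.610e+01] q [-0.14  0.39 -0.08 -0.   -1.09  1.26] F [-0.5  0.3 -0.1] M [-0.06  0.17  0.01] w 66.9
```

View pics/h.png

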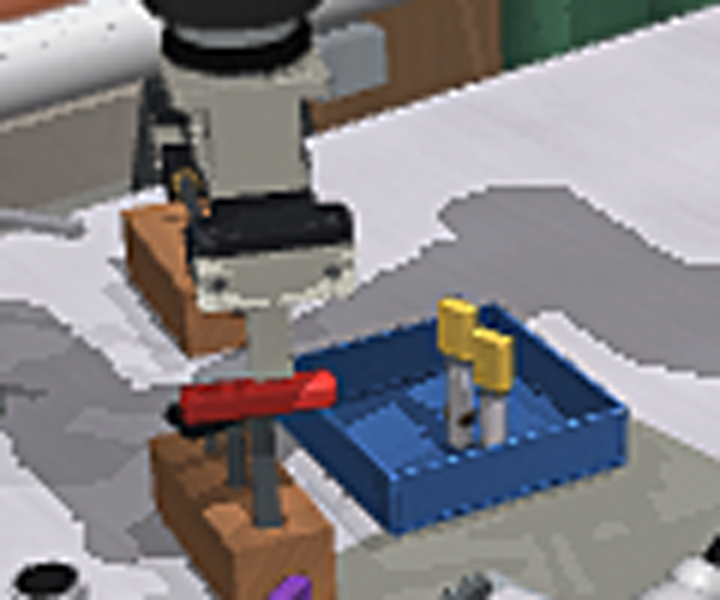

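The near finger is in line with the red bar at (258,397). I'll descend and grip.

Request:
move_arm --pt "0 0 -14 0 0 0" --pt "0 0 -15 0 0 0" --pt "0 0 -12 0 0 0" --pt "0 0 -8 0 0 0" --pt "0 0 0 0 0 0"

```text
t: 20.32
eef_pos: [0.6088, -0.28, 0.2889]
ee_rot: [-3.142, 0.006, -0.454]
force: [-0.9, 0.3, -0.4]
width: 0.0672
```

Request:
move_arm --pt "0 0 0 0 0 0" --pt "0 0 0 0 0 0" --pt "0 0 0 0 0 0" --pt "0 0 0 0 0 0" --pt "0 0 0 0 0 0" --claw 255 --squeeze 45

```text
t: 20.73
eef_pos: [0.6096, -0.2802, 0.2914]
ee_rot: [-3.141, 0.003, -0.454]
force: [0.1, -0.1, -0.0]
width: 0.0391
```

Request:
move_arm --pt "0 0 0 0 0 0" --pt "0 0 0 0 0 0" --pt "0 0 0 0 0 0" --pt "0 0 0 0 0 0" --pt "0 0 0 0 0 0"

```text
t: 21.15
eef_pos: [0.6095, -0.2802, 0.2909]
ee_rot: [-3.141, 0.003, -0.454]
force: [0.1, -0.2, 0.4]
width: 0.02
```

```bash
python3 -c "
from h import *
st()"
```

```text
t 21.15 p [ 609.5 -280.2  290.9] rpy [-180.     0.2  -26. ] q [-0.14  0.44 -0.14 -0.   -1.    1.26] F [ 0.1 -0.2  0.4] M [-0.08  0.22 -0.06] w 20.0
```

Request:
move_arm --pt "0 0 10 0 0 0" --pt "0 0 20 0 0 0" --pt "0 0 25 0 0 0" --pt "0 0 30 0 0 0" --pt "0 0 30 0 0 0"

```text
t: 21.57
eef_pos: [0.609, -0.28, 0.4068]
ee_rot: [-3.141, 0.005, -0.454]
force: [1.3, -0.9, -2.5]
width: 0.0198
```

Request:
move_arm --pt "-2 10 18 0 0 0" --pt "-4 20 8 0 0 0" --pt "-6 32 0 0 0 -3" --pt "-6 34 0 0 0 -3" --pt "-6 34 0 0 0 -3"

```text
t: 21.98
eef_pos: [0.5846, -0.1492, 0.4321]
ee_rot: [-3.141, 0.004, -0.615]
force: [0.2, 0.2, -2.2]
width: 0.0194
```

Request:
move_arm --pt "-7 36 0 0 0 -3" --pt "-7 36 0 0 0 -3" --pt "-7 36 0 0 0 -3" --pt "-7 36 0 0 0 -3" --pt "-7 36 0 0 0 -2"

```text
t: 22.4
eef_pos: [0.5494, 0.0314, 0.4322]
ee_rot: [-3.141, 0.004, -0.858]
force: [0.8, 0.1, -3.2]
width: 0.0198
```

Request:
move_arm --pt "-7 36 0 0 0 0" --pt "-7 32 0 0 0 0" --pt "-6 24 -5 0 0 0" --pt "-3 12 -5 0 0 0" --pt "0 4 -5 0 0 0"

```text
t: 22.82
eef_pos: [0.5267, 0.1395, 0.4168]
ee_rot: [-3.141, 0.004, -0.853]
force: [-0.5, -1.0, -2.9]
width: 0.0196
```

Request:
move_arm --pt "0 0 0 0 0 0" --pt "0 0 0 0 0 0" --pt "0 0 0 0 0 0" --pt "0 0 0 0 0 0" --pt "0 0 0 0 0 0"

```text
t: 23.23
eef_pos: [0.5277, 0.1369, 0.417]
ee_rot: [-3.141, 0.003, -0.856]
force: [0.3, 0.5, -2.9]
width: 0.0199
```

```bash
python3 -c "
from h import *
s=st();print('to socket',np.array([528.3,137.8])-mm(s['eef_pos'])[:2]);F={c:grab(c,'k_'+c,cr,6) for c,cr in (('scene',(290,170,410,270)),('top',(150,170,250,250)))}
for t in ('hexkey_tip','hexkey_handle','socket_floor'):
  for c in F: print(t,c,[(round(r['score'],2),np.round(r['xy'],1)) for r in arm.spot_point(t,c)[:3]])
"
```

```text
t 23.23 p [527.7 136.9 417. ] rpy [-179.9    0.2  -49.1] q [ 0.61  0.14 -0.25 -0.   -1.18  0.1 ] F [ 0.3  0.5 -2.9] M [-0.01  0.17  0.05] w 19.9
to socket [0.6 0.9]
hexkey_tip scene [(0.72, array([350.1, 230.9])), (0.71, array([430.9, 304.4]))]
hexkey_tip top []
hexkey_handle scene [(0.66, array([357.3, 193.4])), (0.16, array([205.4, 241.4]))]
hexkey_handle top [(0.64, array([184.4, 225.1])), (0.45, array([359.1, 262.1]))]
socket_floor scene [(0.6, array([350.3, 253.3]))]
socket_floor top [(0.4, array([197.2, 229.4])), (0.36, array([277.3, 274.6]))]
```

View pics/k_scene.png

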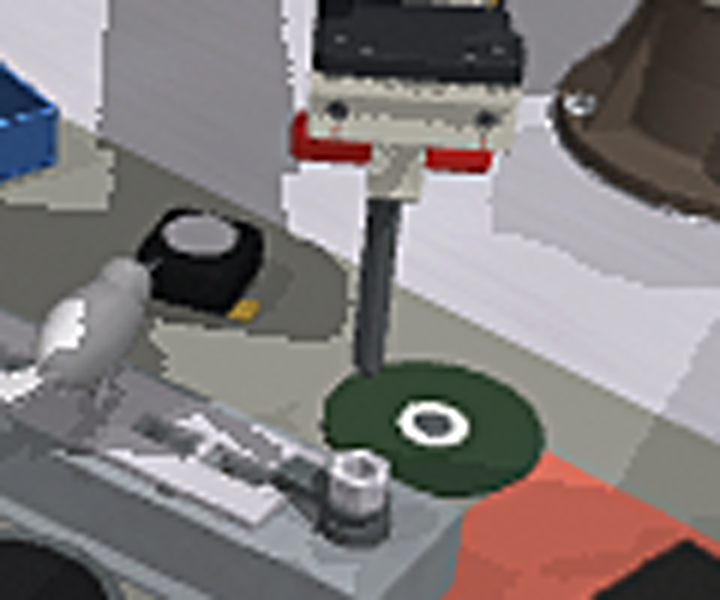

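```bash
python3 -c "
from h import *
for z in (.134,.2,.235): print(proj('scene',(.5277,.1369,z)),(proj('scene',(.5277,.1369,z))-[290,170])*6)
for v in ((.01,0),(0,.01)): print(proj('scene',(.5277+v[0],.1369+v[1],.134)))
print(proj('scene',(.5283,.1378,.081)),proj('scene',(.5283,.1378,.065)))
F=grab('scene');g=cv2.cvtColor(F,cv2.COLOR_RGB2GRAY)
for r in range(204,236,3):
  row=g[r,340:365].astype(int);print(r,row)
"
```

```text
[351.31557182 231.65338437] [367.89343091 369.92030621]
[353.55387416 211.31588958] [381.32324496 247.8953375 ]
[354.80659358 199.96588937] [388.83956146 179.79533624]
[348.83717787 233.06594728]
[354.12030566 233.30702334]
[349.72505468 247.29412602] [349.23139227 251.79365712]
204 [201 201 199 201 202 204 203 205 204 207 217 117  30  43  44  37  23 186
 225 218 212 209 207 207 207]
207 [206 204 204 204 203 203 202 200 203 209 225  78  42  50  47  69  97 228
 211 209 209 207 207 207 210]
210 [ 83  80 154 224 215 208 206 206 209 212 231  27  46  61  72  60 142 224
 211 208 207 204 203 207 208]
213 [ 99  98  99  97  93  87 151 141 180 228 187  41  53  66  70  54 181 210
 202 204 205 204 208 205 206]
216 [ 98  98  98  98  99  98  96  92 159 160  65  52  55  69  67 101 224 210
 207 205 205 205 203 200 200]
219 [ 98  99  99  99  99  98  98  95  92 171  39  54  61  73  65 110 155 146
 141 138 175 212 207 205 205]
222 [ 99  99  99  99  99 100  98  97 170 141  48  55  66  72  61 134 151 148
 148 148 147 146 146 145 142]
225 [ 97  96  97  96  95  91  89 160 162  64  53  56  70  70  87 160 150 148
 148 147 148 149 147 147 148]
228 [149 149 149 149 149 149 148 151 161  35  55  56  73  66 112 157 150 149
 150 150 150 149 149 149 149]
231 [148 148 147 148 147 147 149 153 164 100  50  68  76  66  58  57  56  56
  58  57  58  57  56  55  55]
234 [147 148 148 149 153 162  58  55  60  63  63  64  64  64  64  63  64  64
  64  63  63  64  63  64  63]
```

The key hangs vertical, with the shank right where it was predicted. The socket mouth is at crop (362,465), about 2 mm towards +y. I'll correct for that and lower it slowly.

Request:
move_arm --pt "0.3 1.9 -8 0 0 0" --pt "0 0 -12 0 0 0" --pt "0 0 -12 0 0 0" --pt "0 0 -10 0 0 0" --pt "0 0 -5 0 0 0"

```text
t: 24.1
eef_pos: [0.5273, 0.1397, 0.3678]
ee_rot: [3.14, 0.004, -0.855]
force: [-0.2, -0.5, -1.7]
width: 0.0196
```

Request:
move_arm --pt "0 0 0 0 0 0" --pt "0 0 0 0 0 0" --pt "0 0 0 0 0 0" --pt "0 0 -3 0 0 0" --pt "0 0 -2 0 0 0"

```text
t: 24.52
eef_pos: [0.5278, 0.1398, 0.3651]
ee_rot: [-3.14, 0.003, -0.855]
force: [0.4, -0.5, -2.5]
width: 0.0195
```

```bash
python3 -c "
from h import *
st();grab('scene','m',(310,190,390,260),8)
"
```

```text
t 24.52 p [527.8 139.8 365.1] rpy [-179.9    0.2  -49. ] q [ 0.62  0.18 -0.33 -0.   -1.06  0.1 ] F [ 0.4 -0.5 -2.5] M [-0.04  0.15 -0.01] w 19.5
```

View pics/m.png

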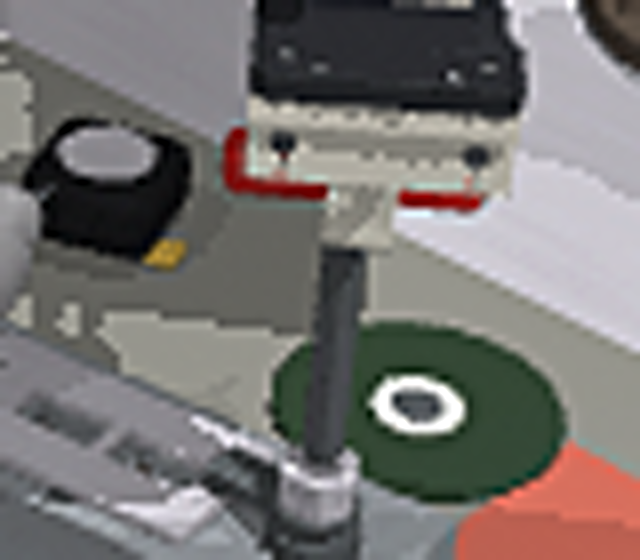

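Request:
move_arm --pt "0.3 -1 -1 0 0 0" --pt "0 0 -1 0 0 0" --pt "0 0 -1 0 0 0" --pt "0 0 -1 0 0 0" --pt "0 0 -1 0 0 0"

```text
t: 24.98
eef_pos: [0.5281, 0.1387, 0.3597]
ee_rot: [-3.141, 0.003, -0.855]
force: [0.5, 0.8, -1.6]
width: 0.0201
```

```bash
python3 -c "
from h import *
st()"
```

```text
t 24.98 p [528.1 138.7 359.7] rpy [-180.     0.2  -49. ] q [ 0.61  0.18 -0.34 -0.   -1.05  0.1 ] F [ 0.5  0.8 -1.6] M [-0.05  0.17  0.07] w 20.1
```

Request:
move_arm --pt "0 0 -1 0 0 0" --pt "0 0 -1 0 0 0" --pt "0 0 -1 0 0 0" --pt "0 0 -1 0 0 0" --pt "0 0 -1 0 0 0"

```text
t: 25.4
eef_pos: [0.5282, 0.139, 0.3548]
ee_rot: [-3.14, 0.004, -0.855]
force: [0.1, 0.8, -2.0]
width: 0.0197
```

Request:
move_arm --pt "0 0 -1 0 0 0" --pt "0 0 -1 0 0 0" --pt "0 0 -1 0 0 0" --pt "0 0 0 0 0 0" --pt "0 0 0 0 0 0"

```text
t: 25.82
eef_pos: [0.5281, 0.1389, 0.3516]
ee_rot: [-3.141, 0.004, -0.855]
force: [1.6, 2.6, -3.2]
width: 0.0195
```

```bash
python3 -c "
from h import *
st()"
```

```text
t 25.82 p [528.1 138.9 351.6] rpy [-179.9    0.2  -49. ] q [ 0.61  0.19 -0.35 -0.   -1.03  0.1 ] F [ 1.6  2.6 -3.2] M [ 1.1  -0.48  0.01] w 19.5
```

Request:
move_arm --pt "0.2 0.4 -1 0 0 0" --pt "0 0 -1 0 0 0" --pt "0 0 -1 0 0 0" --pt "0 0 -1 0 0 0" --pt "0 0 0 0 0 0"

```text
t: 26.23
eef_pos: [0.5283, 0.1391, 0.3478]
ee_rot: [-3.141, 0.003, -0.855]
force: [-0.3, 2.9, -0.9]
width: 0.0193
```

```bash
python3 -c "
from h import *
st()"
```

```text
t 26.23 p [528.3 139.1 347.8] rpy [-180.     0.2  -49. ] q [ 0.61  0.19 -0.35 -0.   -1.02  0.1 ] F [-0.3  2.9 -0.9] M [0.87 0.01 0.01] w 19.3
```

Request:
move_arm --pt "0 0.3 -1 0 0 0" --pt "0 0 -1 0 0 0" --pt "0 0 -0.5 0 0 0" --pt "0 0 0 0 0 0" --pt "0 0 0 0 0 0"

```text
t: 26.65
eef_pos: [0.5286, 0.1393, 0.3476]
ee_rot: [-3.139, 0.002, -0.854]
force: [-4.0, 0.5, 14.4]
width: 0.0195
```

```bash
python3 -c "
from h import *
st();grab('scene','n',(310,190,390,260),8)"
```

```text
t 26.65 p [528.6 139.3 347.6] rpy [-1.799e+02  1.000e-01 -4.890e+01] q [ 0.62  0.19 -0.35 -0.   -1.02  0.1 ] F [-4.   0.5 14.4] M [ 0.15  1.65 -0.06] w 19.5
```

View pics/n.png

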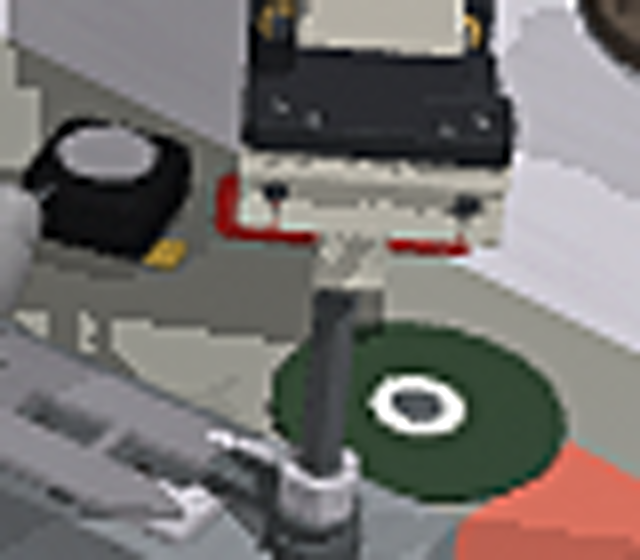

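The key is home: it met the floor at TCP z 347.6 against an expected 348. I'll dwell, then turn it.

Request:
move_arm --pt "0 0 0 0 0 0" --pt "0 0 0 0 0 0" --pt "0 0 0 0 0 0" --pt "0 0 0 0 0 0" --pt "0 0 0 0 0 0" --squeeze 60

```text
t: 27.12
eef_pos: [0.5286, 0.1393, 0.3476]
ee_rot: [-3.139, 0.002, -0.854]
force: [-3.0, 0.5, 14.6]
width: 0.0193
```

Request:
move_arm --pt "0 0 0 0 0 3" --pt "0 0 0 0 0 4" --pt "0 0 0 0 0 4" --pt "0 0 0 0 0 4" --pt "0 0 0 0 0 4"

```text
t: 27.53
eef_pos: [0.5285, 0.1393, 0.3476]
ee_rot: [-3.14, 0.001, -0.519]
force: [-3.9, -0.3, 15.3]
width: 0.0192
```

```bash
python3 -c "
from h import *
st()"
```

```text
t 27.53 p [528.5 139.3 347.6] rpy [-1.799e+02  1.000e-01 -2.980e+01] q [ 0.62  0.19 -0.35 -0.   -1.02  0.44] F [-3.9 -0.3 15.3] M [ 0.06  1.91 -0.19] w 19.2
```

Request:
move_arm --pt "0 0 0 0 0 5" --pt "0 0 0 0 0 5" --pt "0 0 0 0 0 5" --pt "0 0 0 0 0 5" --pt "0 0 0 0 0 5"

```text
t: 27.95
eef_pos: [0.5285, 0.139, 0.3476]
ee_rot: [-3.141, 0.001, -0.082]
force: [-4.6, -0.2, 15.5]
width: 0.0195
```

Request:
move_arm --pt "0 0 0 0 0 5" --pt "0 0 0 0 0 5" --pt "0 0 0 0 0 5" --pt "0 0 0 0 0 5" --pt "0 0 0 0 0 5"

```text
t: 28.37
eef_pos: [0.5285, 0.1388, 0.3476]
ee_rot: [3.141, 0.002, 0.354]
force: [-3.7, -1.2, 15.6]
width: 0.0195
```

Request:
move_arm --pt "0 0 0 0 0 5" --pt "0 0 0 0 0 5" --pt "0 0 0 0 0 5" --pt "0 0 0 0 0 5" --pt "0 0 0 0 0 0"

```text
t: 28.78
eef_pos: [0.5285, 0.1387, 0.3476]
ee_rot: [3.14, 0.003, 0.704]
force: [-3.3, -2.6, 14.6]
width: 0.0196
```

```bash
python3 -c "
from h import *
st();grab('scene','o',(290,180,400,280),6)"
```

```text
t 28.78 p [528.5 138.7 347.6] rpy [179.9   0.2  40.4] q [ 0.62  0.19 -0.35  0.   -1.02  1.66] F [-3.3 -2.6 14.6] M [-1.27  1.43 -0.08] w 19.6
```

View pics/o.png

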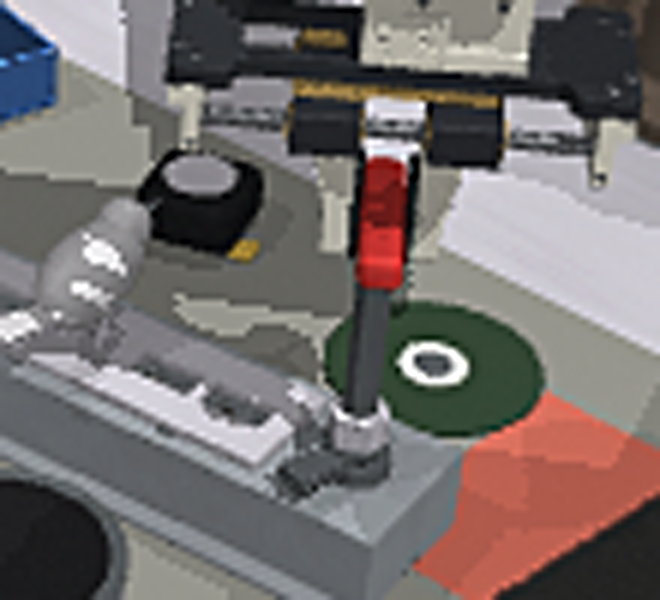

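The bar now points out to the side at crop (290,475), well clear of the plate end, with the key still in the socket. I'll withdraw the key and take it back.

Request:
move_arm --pt "0 0 2 0 0 -4" --pt "0 0 3 0 0 0" --pt "0 0 5 0 0 0" --pt "0 0 6 0 0 0" --pt "0 0 10 0 0 0"

```text
t: 29.25
eef_pos: [0.5278, 0.1393, 0.3709]
ee_rot: [-3.14, 0.006, 0.629]
force: [-0.4, -0.1, -3.7]
width: 0.0196
```

Request:
move_arm --pt "0 0 20 0 0 0" --pt "0 0 25 0 0 -4" --pt "2 -10 20 0 0 -5" --pt "4 -20 0 0 0 -5" --pt "6 -30 0 0 0 -5"

```text
t: 29.67
eef_pos: [0.5404, 0.0805, 0.4388]
ee_rot: [-3.14, -0.001, 0.296]
force: [0.1, -0.7, -3.7]
width: 0.0192
```

Request:
move_arm --pt "7 -36 0 0 0 -5" --pt "7 -36 0 0 0 -5" --pt "7 -36 0 0 0 -5" --pt "7 -36 0 0 0 -5" --pt "7 -36 0 0 0 -5"

```text
t: 30.08
eef_pos: [0.5752, -0.102, 0.4373]
ee_rot: [-3.14, 0.003, -0.142]
force: [0.6, 0.6, -2.9]
width: 0.0194
```

Request:
move_arm --pt "7 -36 0 0 0 -5" --pt "7 -36 0 0 0 -5" --pt "7 -36 0 0 0 -5" --pt "6 -30 0 0 0 -4" --pt "4 -20 0 0 0 0"

```text
t: 30.5
eef_pos: [0.6064, -0.2612, 0.4367]
ee_rot: [-3.141, 0.004, -0.476]
force: [-0.0, 1.5, -3.3]
width: 0.0193
```

```bash
python3 -c "
from h import *
s=st();print(np.array([609.5,-280.2,350])-mm(s['eef_pos']))"
```

```text
t 30.5 p [ 606.4 -261.2  436.7] rpy [-180.     0.2  -27.3] q [-0.11  0.32  0.03 -0.   -1.28  1.21] F [-0.   1.5 -3.3] M [-0.01  0.03  0.06] w 19.3
[  3.1 -19.  -86.7]
```

Request:
move_arm --pt "2 -10 -15 0 0 1.3" --pt "1.1 -8 -20 0 0 0" --pt "0 -1 -25 0 0 0" --pt "0 0 -16 0 0 0" --pt "0 0 -10 0 0 0"

```text
t: 30.92
eef_pos: [0.6089, -0.2775, 0.3482]
ee_rot: [-3.141, 0.007, -0.448]
force: [-0.4, 0.0, -3.4]
width: 0.0194
```

Request:
move_arm --pt "0 0 0 0 0 0" --pt "0 0 0 0 0 0" --pt "0 0 0 0 0 0" --pt "0 0 0 0 0 0" --pt "0 0 0 0 0 0"

```text
t: 31.33
eef_pos: [0.6096, -0.2775, 0.3517]
ee_rot: [-3.14, 0.001, -0.448]
force: [-0.3, 0.1, -2.2]
width: 0.0197
```

```bash
python3 -c "
from h import *
s=st();p=s['eef_pos'];z0=p[2]-.2829
for z in (z0,z0+.05,z0+.1): q=proj('scene',(p[0],p[1],z));print(z,q,(q-[200,130])*8)
print('hole',(proj('scene',(.608,-.2805,.05))-[200,130])*8)
grab('scene','p',(200,130,290,205),8)"
```

```text
t 31.33 p [ 609.6 -277.5  351.7] rpy [-1.799e+02  1.000e-01 -2.570e+01] q [-0.14  0.39 -0.07 -0.   -1.12  1.26] F [-0.3  0.1 -2.2] M [-0.05  0.12  0.01] w 19.7
0.06883503056769413 [239.78528765 201.59029266] [318.28230119 572.72234125]
0.11883503056769414 [238.86805385 188.65834816] [310.94443081 469.26678531]
0.16883503056769414 [237.91044578 175.18521738] [303.28356622 361.48173901]
hole [319.92954336 606.37087964]
```

View pics/p.png

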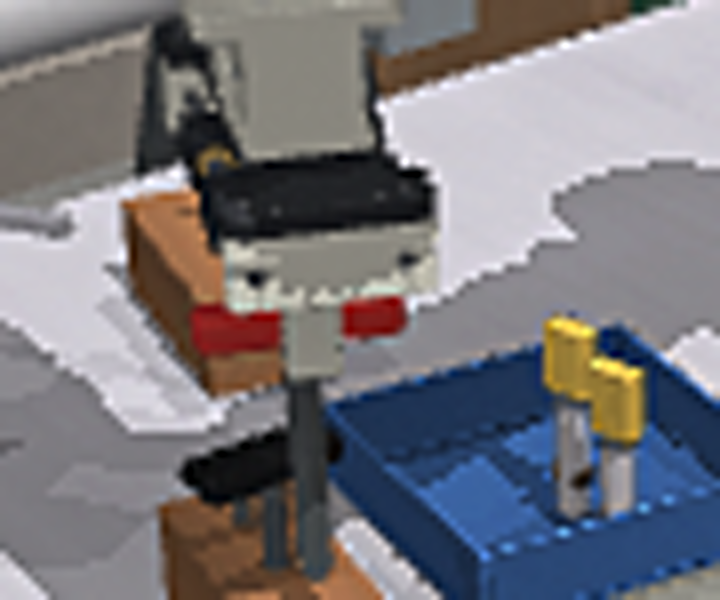

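The key hangs plumb, tip at crop (316,575) as predicted. I'll shift 2.7 mm to the recorded home position and insert it.

Request:
move_arm --pt "0 -2.7 0 0 0 0" --pt "0 0 -8 0 0 0" --pt "0 0 -6 0 0 0" --pt "0 0 -6 0 0 0" --pt "0 0 -4 0 0 0"

```text
t: 31.8
eef_pos: [0.609, -0.2802, 0.3247]
ee_rot: [-3.141, 0.005, -0.449]
force: [-0.8, 0.1, -3.2]
width: 0.0196
```

Request:
move_arm --pt "0 0 -4 0 0 0" --pt "0 0 -6 0 0 0" --pt "0 0 -6 0 0 0" --pt "0 0 -6 0 0 0" --pt "0 0 -4 0 0 0"

```text
t: 32.22
eef_pos: [0.6092, -0.2802, 0.2992]
ee_rot: [-3.141, 0.004, -0.448]
force: [-0.2, -0.4, -2.8]
width: 0.0197
```

```bash
python3 -c "
from h import *
s=st()"
```

```text
t 32.22 p [ 609.2 -280.2  299.2] rpy [-180.     0.2  -25.7] q [-0.14  0.43 -0.13 -0.   -1.01  1.27] F [-0.2 -0.4 -2.8] M [-0.1   0.14 -0.01] w 19.7
```

Request:
move_arm --pt "0 0 -3 0 0 0" --pt "0 0 -2 0 0 0" --pt "0 0 -1.5 0 0 0" --pt "0 0 -1 0 0 0" --pt "0 0 0 0 0 0"

```text
t: 32.63
eef_pos: [0.6093, -0.2803, 0.2927]
ee_rot: [-3.141, 0.003, -0.448]
force: [0.4, -0.3, -2.1]
width: 0.0198
```

Request:
move_arm --pt "0 0 0 0 0 0" --pt "0 0 0 0 0 0" --pt "0 0 0 0 0 0" --pt "0 0 0 0 0 0" --pt "0 0 0 0 0 0" --claw 60

```text
t: 33.05
eef_pos: [0.6094, -0.2803, 0.2932]
ee_rot: [-3.141, 0.003, -0.448]
force: [0.3, -0.1, 0.1]
width: 0.0471
```

Request:
move_arm --pt "0 0 0 0 0 0" --pt "0 0 0 0 0 0" --pt "0 0 0 0 0 0" --pt "0 0 0 0 0 0" --pt "0 0 10 0 0 0"

```text
t: 33.47
eef_pos: [0.6087, -0.28, 0.301]
ee_rot: [-3.141, 0.007, -0.449]
force: [-1.0, -0.7, -0.3]
width: 0.0667
```

Request:
move_arm --pt "0 0 20 0 0 0" --pt "0 0 30 0 0 0" --pt "0 0 30 0 0 0" --pt "0 0 25 0 0 0" --pt "0 0 10 0 0 0"

```text
t: 33.88
eef_pos: [0.6097, -0.2806, 0.4234]
ee_rot: [-3.14, -0.003, -0.448]
force: [-0.1, 0.3, 0.6]
width: 0.067
```

```bash
python3 -c "
from h import *
s=st();F=grab('top')
h=cv2.cvtColor(F,cv2.COLOR_RGB2HSV);m=cv2.inRange(h,(0,150,70),(8,255,255));m[:180]=0;m[235:]=0;m[:,:330]=0;m[:,370:]=0
print('red top',m.sum()/255)
F=grab('scene');h=cv2.cvtColor(F,cv2.COLOR_RGB2HSV);m=cv2.inRange(h,(0,150,70),(8,255,255));m[:150]=0;m[205:]=0;m[:,:215]=0;m[:,265:]=0
p=np.argwhere(m)[:,::-1].astype(np.float32);print(len(p),cv2.minAreaRect(p))
find('board',.018);find('board',.018,'scene')
for c in('top','scene'):
  for t,z in(('bird_c',.088),('plate_end_a',.046)):
    for r in arm.spot_point(t,c)[:2]: print(t,c,round(r['score'],2),mm(onz(c,r['xy'],z)))
"
```

```text
t 33.88 p [ 609.7 -280.6  423.4] rpy [-179.9   -0.2  -25.7] q [-0.14  0.34  0.03 -0.   -1.26  1.26] F [-0.1  0.3  0.6] M [-0.14  0.01  0.  ] w 67.0
red top 113.0
158 ((237.46070861816406, 185.7052459716797), (6.1456122398376465, 25.57367706298828), 82.40535736083984)
board 0.6 4630 ((464.8586120605469, 363.45751953125), (294.7477722167969, 151.1601104736328), 87.39971923828125)
  pt 0.62 [458.3 363.5   0. ]
board 0.71 3554 ((470.23779296875, 369.09051513671875), (295.3321838378906, 163.27345275878906), 88.6288833618164)
  pt 0.66 [464.2 371.    0. ]
plate_end_a top 0.71 [ 423.9 -339.1   46. ]
plate_end_a top 0.64 [ 583.1 -136.4   46. ]
bird_c scene 0.64 [553.9 -22.3  88. ]
plate_end_a scene 0.92 [547.8 101.4  46. ]
plate_end_a scene 0.75 [ 595.3 -137.3   46. ]
```

Request:
move_arm --pt "-5 26 0 0 0 3.7" --pt "-5 27 0 0 0 3.7" --pt "-5 27 0 0 0 3.7" --pt "-5 27 0 0 0 3.7" --pt "-5 27 0 0 0 3.7" --claw 0

```text
t: 34.9
eef_pos: [0.584, -0.1452, 0.4176]
ee_rot: [-3.141, 0.004, -0.123]
force: [-0.1, 0.1, -0.3]
width: 0.0866
```

Request:
move_arm --pt "-5 27 -5 0 0 3.7" --pt "-5 27 -10 0 0 3.7" --pt "-5 27 -15 0 0 3.7" --pt "-5 27 -15 0 0 3.7" --pt "-5.5 26 -15 0 0 3.4"

```text
t: 35.32
eef_pos: [0.5584, -0.011, 0.3574]
ee_rot: [-3.141, 0.003, 0.195]
force: [0.9, 0.0, 0.5]
width: 0.0877
```

Request:
move_arm --pt "0 0 -15 0 0 0" --pt "0 0 -15 0 0 0" --pt "0 0 -10 0 0 0" --pt "0 0 0 0 0 0" --pt "0 0 0 0 0 0"

```text
t: 35.73
eef_pos: [0.5589, -0.0125, 0.3176]
ee_rot: [-3.141, 0.005, 0.192]
force: [0.6, -0.1, 0.4]
width: 0.0876
```

```bash
python3 -c "
from h import *
s=st();print(np.array([558.9,-12.7,247.3])-mm(s['eef_pos']));grab('scene','q',(240,150,380,270),5)"
```

```text
t 35.73 p [558.9 -12.5 317.6] rpy [-180.     0.3   11. ] q [ 0.33  0.24 -0.36 -0.   -0.97  1.44] F [ 0.6 -0.1  0.4] M [-0.11  0.08 -0.  ] w 87.6
[  0.   -0.2 -70.3]
```

View pics/q.png

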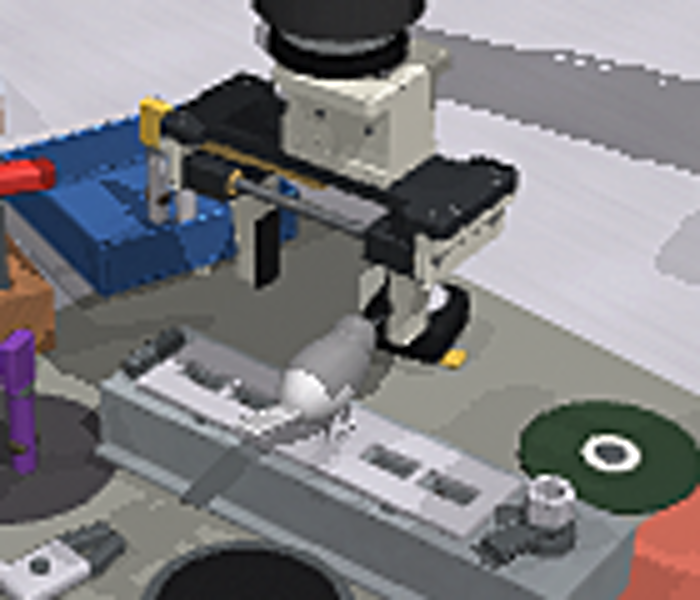

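The fingers straddle the bird along the plate, and the hold-down is clear at (500,545). I'll descend and grip.

Request:
move_arm --pt "0 0 -15 0 0 0" --pt "0 0 -18 0 0 0" --pt "0 0 -17 0 0 0" --pt "0 0 -14 0 0 0" --pt "0 0 -6 0 0 0"

```text
t: 36.2
eef_pos: [0.5587, -0.0127, 0.247]
ee_rot: [-3.141, 0.004, 0.191]
force: [-0.9, 0.3, 0.3]
width: 0.0878
```

Request:
move_arm --pt "0 0 0 0 0 0" --pt "0 0 0 0 0 0" --pt "0 0 0 0 0 0" --pt "0 0 0 0 0 0" --pt "0 0 0 0 0 0" --claw 255 --squeeze 45

```text
t: 36.62
eef_pos: [0.5591, -0.0122, 0.2487]
ee_rot: [-3.141, 0.002, 0.192]
force: [-0.4, -0.6, -0.1]
width: 0.0597
```

Request:
move_arm --pt "0 0 0 0 0 0" --pt "0 0 0 0 0 0" --pt "0 0 0 0 0 0" --pt "0 0 0 0 0 0" --pt "0 0 0 0 0 0"

```text
t: 37.03
eef_pos: [0.559, -0.0125, 0.2482]
ee_rot: [-3.141, 0.003, 0.192]
force: [0.0, -3.7, 4.1]
width: 0.0419
```

```bash
python3 -c "
from h import *
s=st()"
```

```text
t 37.03 p [559.  -12.5 248.2] rpy [-180.     0.2   11. ] q [ 0.33  0.32 -0.44 -0.   -0.81  1.44] F [ 0.  -3.7  4.1] M [-1.56  0.11  0.02] w 41.9
```

Gripped at 41.9 mm. Now a gentle lift.

Request:
move_arm --pt "0 0 2 0 0 0" --pt "0 0 3 0 0 0" --pt "0 0 4 0 0 0" --pt "0 0 4 0 0 0" --pt "0 0 4 0 0 0"

```text
t: 37.45
eef_pos: [0.5586, -0.0121, 0.2648]
ee_rot: [-3.141, 0.004, 0.192]
force: [-0.8, -0.6, -7.0]
width: 0.0415
```

```bash
python3 -c "
from h import *
s=st()"
```

```text
t 37.45 p [558.6 -12.1 264.8] rpy [-180.     0.2   11. ] q [ 0.33  0.3  -0.42 -0.   -0.85  1.44] F [-0.8 -0.6 -7. ] M [-0.15  0.07  0.05] w 41.5
```

Request:
move_arm --pt "0 0 8 0 0 0" --pt "0 0 16 0 0 0" --pt "0 0 20 0 0 0" --pt "0 0 20 0 0 0" --pt "0 0 12 0 0 0"

```text
t: 37.87
eef_pos: [0.5591, -0.0122, 0.3436]
ee_rot: [-3.141, 0.001, 0.192]
force: [1.3, 0.1, -6.1]
width: 0.0416
```

Request:
move_arm --pt "-2 8 4 0 0 0" --pt "-4 16 0 0 0 -1" --pt "-6 24 0 0 0 -1" --pt "-7 28 0 0 0 -1" --pt "-7 28 0 0 0 -1"

```text
t: 38.28
eef_pos: [0.5319, 0.0927, 0.3446]
ee_rot: [-3.141, 0.004, 0.12]
force: [0.8, 0.8, -7.8]
width: 0.0414
```

Request:
move_arm --pt "-7 28 0 0 0 -1" --pt "-7 28 0 0 0 -1" --pt "-7 28 0 0 0 -1" --pt "-7 28 0 0 0 -1" --pt "-7 28 0 0 0 -1"

```text
t: 38.7
eef_pos: [0.4967, 0.2332, 0.3446]
ee_rot: [-3.141, 0.004, 0.034]
force: [0.7, -0.7, -7.3]
width: 0.0417
```

Request:
move_arm --pt "-7 28 0 0 0 -1" --pt "-7 28 0 0 0 -1" --pt "-7 28 0 0 0 -1" --pt "-5 20 0 0 0 -1" --pt "-3 12 0 0 0 -0.6"

```text
t: 39.12
eef_pos: [0.4676, 0.3502, 0.3444]
ee_rot: [-3.141, 0.004, -0.045]
force: [0.2, -0.6, -7.3]
width: 0.0417
```

```bash
python3 -c "
from h import *
s=st();find('board',.018);find('board',.018,'scene')
F=grab('scene','r',(330,170,530,330),4)
p=np.array([464.5,364,0])-mm(s['eef_pos']);print(p)"
```

```text
t 39.12 p [467.6 350.2 344.4] rpy [-179.9    0.2   -2.6] q [ 0.98  0.26 -0.27 -0.   -1.04  0.55] F [ 0.2 -0.6 -7.3] M [-0.21 -0.01 -0.07] w 41.7
board 0.87 2385 ((463.41314697265625, 361.8408203125), (291.3100280761719, 148.7934112548828), 87.49913024902344)
  pt 0.56 [459.2 366.3   0. ]
board 0.58 3581 ((472.190673828125, 370.8639221191406), (292.48199462890625, 165.7131805419922), 89.03935241699219)
  pt 0.94 [456.5 369.6   0. ]
  pt 0.51 [ 486.2 -456.2    0. ]
[  -3.1   13.8 -344.4]
```

View pics/r.png

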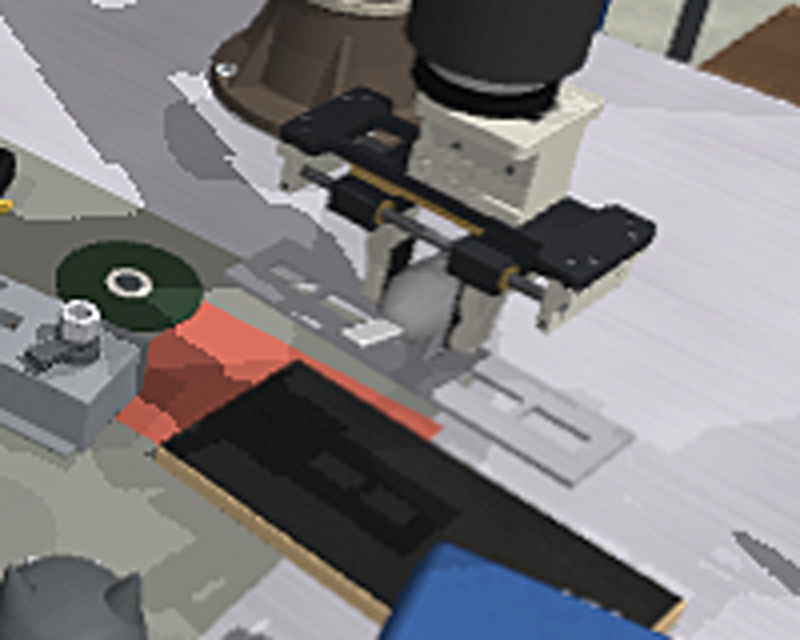

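The bird hangs level over the board area, and the board hasn't moved. I'll centre it, then lower.

Request:
move_arm --pt "-1 5 -8 0 0 0" --pt "-1 5 -16 0 0 0" --pt "-1 3.5 -24 0 0 0" --pt "0 0 -24 0 0 0" --pt "0 0 -16 0 0 0"

```text
t: 39.88
eef_pos: [0.4654, 0.3605, 0.2542]
ee_rot: [3.141, 0.005, -0.046]
force: [-0.1, 0.2, -7.7]
width: 0.0417
```

Request:
move_arm --pt "0 0 -10 0 0 0" --pt "0 0 -6 0 0 0" --pt "0 0 -4 0 0 0" --pt "0 0 -3 0 0 0" --pt "0 0 -2 0 0 0"

```text
t: 40.3
eef_pos: [0.4661, 0.3615, 0.2323]
ee_rot: [-3.14, 0.003, -0.045]
force: [-0.4, -0.3, -7.3]
width: 0.0417
```

```bash
python3 -c "
from h import *
s=st();find('board',.018)"
```

```text
t 40.3 p [466.1 361.5 232.3] rpy [-1.799e+02  1.000e-01 -2.600e+00] q [ 0.99  0.39 -0.39 -0.   -0.8   0.54] F [-0.4 -0.3 -7.3] M [-0.08  0.12  0.03] w 41.7
board 0.71 2335 ((463.1123962402344, 360.55133056640625), (293.3929138183594, 153.63333129882812), 87.86788940429688)
  pt 0.73 [ 612.3 -289.9    0. ]
  pt 0.72 [453.8 367.9   0. ]
```

Request:
move_arm --pt "0 0 -2 0 0 0" --pt "0 0 -2 0 0 0" --pt "0 0 -2 0 0 0" --pt "0 0 -1 0 0 0" --pt "0 0 -1 0 0 0"

```text
t: 40.87
eef_pos: [0.4658, 0.3612, 0.2236]
ee_rot: [-3.141, 0.003, -0.045]
force: [-0.9, 0.1, -6.1]
width: 0.0418
```

Request:
move_arm --pt "0 0 -1 0 0 0" --pt "0 0 -0.7 0 0 0" --pt "0 0 -0.7 0 0 0" --pt "0 0 -0.6 0 0 0" --pt "0 0 0 0 0 0"

```text
t: 41.28
eef_pos: [0.4658, 0.3612, 0.2206]
ee_rot: [-3.141, 0.004, -0.045]
force: [-0.3, 0.4, -7.5]
width: 0.0419
```

Request:
move_arm --pt "0 0 -0.5 0 0 0" --pt "0 0 -0.5 0 0 0" --pt "0 0 0 0 0 0" --pt "0 0 0 0 0 0" --pt "0 0 0 0 0 0"

```text
t: 41.7
eef_pos: [0.4659, 0.3613, 0.2202]
ee_rot: [-3.141, 0.003, -0.045]
force: [-2.7, -0.6, -0.1]
width: 0.0416
```

```bash
python3 -c "
from h import *
s=st()"
```

```text
t 41.7 p [465.9 361.3 220.2] rpy [-180.     0.2   -2.6] q [ 0.99  0.4  -0.4  -0.   -0.77  0.54] F [-2.7 -0.6 -0.1] M [-0.68  0.99 -0.04] w 41.6
```

Contact at exactly 220.2, with the weight off the gripper. One small press, then I'll open slowly and retreat.

Request:
move_arm --pt "0 0 -0.4 0 0 0" --pt "0 0 0 0 0 0" --pt "0 0 0 0 0 0" --pt "0 0 0 0 0 0" --pt "0 0 0 0 0 0"

```text
t: 42.12
eef_pos: [0.4658, 0.3613, 0.2202]
ee_rot: [-3.141, 0.003, -0.045]
force: [-5.5, -1.1, 6.4]
width: 0.0419
```

Request:
move_arm --pt "0 0 0 0 0 0" --pt "0 0 0 0 0 0" --pt "0 0 0 0 0 0" --pt "0 0 0 0 0 0" --pt "0 0 0 0 0 0" --claw 0

```text
t: 42.53
eef_pos: [0.466, 0.3614, 0.2194]
ee_rot: [-3.141, 0.003, -0.045]
force: [-0.5, -0.5, 0.1]
width: 0.0693
```

Request:
move_arm --pt "0 0 0 0 0 0" --pt "0 0 0 0 0 0" --pt "0 0 0 0 0 0" --pt "0 0 5 0 0 0" --pt "0 0 15 0 0 0"

```text
t: 42.95
eef_pos: [0.4653, 0.3606, 0.2378]
ee_rot: [3.139, 0.006, -0.046]
force: [0.0, 0.4, -0.2]
width: 0.0876
```

Request:
move_arm --pt "0 0 25 0 0 0" --pt "0 0 30 0 0 0" --pt "0 0 30 0 0 0" --pt "0 0 30 0 0 0" --pt "0 0 20 0 0 0"

```text
t: 43.37
eef_pos: [0.466, 0.3613, 0.3782]
ee_rot: [-3.138, 0.001, -0.045]
force: [0.3, 0.5, 0.5]
width: 0.0875
```

Request:
move_arm --pt "0 -15 5 0 0 0" --pt "0 -25 5 0 0 0" --pt "0 -30 5 0 0 0" --pt "0 -30 5 0 0 0" --pt "0 -30 5 0 0 0"

```text
t: 43.78
eef_pos: [0.4653, 0.2296, 0.3994]
ee_rot: [-3.141, 0.004, -0.045]
force: [0.1, -0.1, -0.5]
width: 0.0879
```

Request:
move_arm --pt "0 -30 5 0 0 0" --pt "0 -30 5 0 0 0" --pt "0 -30 5 0 0 0" --pt "0 -20 0 0 0 0" --pt "0 -10 0 0 0 0"

```text
t: 44.2
eef_pos: [0.4651, 0.1087, 0.4148]
ee_rot: [-3.141, 0.003, -0.047]
force: [0.1, 0.3, -0.2]
width: 0.0876
```

```bash
python3 -c "
from h import *
s=st();find('board',.018);find('tray',.042)
F=grab('scene','s');cv2.imwrite('pics/s.png',cv2.resize(F[140:400,190:550,::-1],(800,578),interpolation=cv2.INTER_CUBIC))
for c in('top','scene'):
  grab(c)
  for t,z in(('bird_c',.06),('plate_end_a',.018)):
    for r in arm.spot_point(t,c)[:3]: print(t,c,round(r['score'],2),mm(onz(c,r['xy'],z)))
h=cv2.cvtColor(F,cv2.COLOR_RGB2HSV);m=cv2.inRange(h,(0,150,70),(8,255,255));m[:150]=0;m[205:]=0;m[:,:215]=0;m[:,265:]=0
p=np.argwhere(m)[:,::-1].astype(np.float32);print('key',len(p),cv2.minAreaRect(p))
m=cv2.inRange(h,(18,130,90),(32,255,255));m[:140]=0;m[215:]=0
n,l,ss,cc=cv2.connectedComponentsWithStats(m)
for i in range(1,n):
  if ss[i,4]>15: print('pin',cc[i],mm(onz('scene',cc[i],.085)))
"
```

```text
t 44.2 p [465.1 108.7 414.8] rpy [-179.9    0.2   -2.7] q [ 0.64  0.02 -0.39 -0.   -1.16  0.88] F [ 0.1  0.3 -0.2] M [-0.08  0.16 -0.01] w 87.6
board 0.5 158 ((532.667236328125, 365.693603515625), (51.628273010253906, 290.865966796875), 6.653727054595947)
tray 0.86 3238 ((426.68377685546875, -345.85693359375), (176.34747314453125, 167.8301544189453), 80.76197052001953)
  pt 0.84 [ 435.1 -343.5    0. ]
plate_end_a top 0.69 [531.5 146.8  18. ]
plate_end_a top 0.38 [ 405.8 -101.6   18. ]
bird_c scene 0.62 [461.6 360.8  60. ]
plate_end_a scene 0.82 [460.3 233.7  18. ]
plate_end_a scene 0.71 [468.1 483.4  18. ]
plate_end_a scene 0.52 [772.7 -43.3  18. ]
key 156 ((237.43997192382812, 185.5800018310547), (6.081118583679199, 25.597265243530273), 81.8698959350586)
pin [351.28571429 154.65714286] [  76.  -257.4   85. ]
pin [273.57142857 176.88392857] [ 431.7 -315.4   85. ]
```

```bash
python3 -c "
from station import arm
print(arm.job_done())"
```

```text
the job is handed in; nothing more can be done
None
```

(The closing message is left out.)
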